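# Free the tight cavity insert from its polishing holder

### The job

First put away the cavity insert that is already out on the bench: stand it in the cabinet's open top tray at either end of the row of two, side by side and in line with them with a small gap like theirs, and let go. Then take the insert stuck in the steel holder by its two ends and rock it end to end several times, easing it up, until it frees, without lifting the holder off the bench. Finish still holding it level just clear of its pocket, about a centimetre above the holder; leave the other tools alone.

Things in the scene. Friction and masses are not known exactly. Their poses are not given: they have to be found in the camera images.
- holder: heavy steel polishing holder, 4 kg, loose on the bench: a flat block 160 (x) x 116 (y) x 30 (z) mm, origin at the centre of its underside. In its top face are two open pockets side by side, long along x: the one centred at y = +24 mm holds the stuck insert, the one at y = -24 mm is empty.
- pocket (a point): centre of the occupied pocket's mouth, in the holder's top face, axes as the holder's. Pocket 58 mm long (4 mm of room at each end of the insert), 14 mm deep; sprung liners grip the insert's two long sides only. It stands on a central land 24 mm long; the floor is relieved under its two ends, so it can be rocked about its foot.
- tight_insert: the stuck blued steel cavity insert 50 (x) x 30 (y) x 46 (z) mm, about 0.5 kg; origin at the centre of its underside, axes parallel to the holder's, 14 mm deep in the pocket, 32 mm proud. A straight pull takes 30 to 50 N, enough to lift or tip the holder. Turned some 5 to 7 degrees each way about its y axis (ends up and down) it slips and can be eased up 1 to 2 mm with each rock.
- loose_insert: the insert already out: blued steel cavity insert 50 (x) x 30 (y) x 46 (z) mm, about 0.5 kg, standing upright on the bench between the holder and the cabinet at any yaw; origin at the centre of its underside
- row_insert_a: one of the two inserts standing in a row in the cabinet tray: blued steel cavity insert 50 (x) x 30 (y) x 46 (z) mm, origin at the centre of its underside; its neighbour row_insert_b stands on its -y side, 34 mm between centres (4 mm gap)
- row_insert_b: the other insert of the row, same size and yaw; row_insert_a is on its +y side. The row stands anywhere along the tray; the new insert goes on b's -y side or a's +y side, whichever end has room (30 mm and a small gap).
- cabinet: fixed steel parts cabinet 156 (x) x 206 (y) x 84 (z) mm, origin at the centre of its underside. Its top is an open tray, inside 150 (x) x 200 (y) mm, with 3 mm walls 18 mm high. The row runs along its y, the inserts' 50 mm length along its x. At its +x edge a 156 mm high lid is propped open, leaning away; a thin stay runs up to it outside the -y wall.
- tray_floor (a point): centre of the tray's floor, 66 mm above the bench; axes as the cabinet's
- ruby_stone: bystander: pale pink ruby stone 100 x 13 x 6 mm lying on the bench, origin at the centre of its underside; not to be disturbed
- lapping_stick: bystander: rosewood lapping stick 160 x 12 x 9 mm lying on the bench, origin at the centre of its underside; not to be disturbed
- angle_block: bystander: aluminium angle block, 60 x 60 mm foot 10 mm thick with an upright 10 x 60 mm leg 60 mm high at +x, origin at the centre of its underside; not to be disturbed
Not all that is in view belongs to the job. What is shaped like the row_insert_b but blue, orange or purple is not meant.

How it is judged:
By the outcome, as a careful person would: the job done as asked, in the order asked, and still so for the second after the job is handed in, while the arm keeps its last pose, push and grip.
It also fails if it takes over 61 s, if anything falls off the work surface, if the arm or the gripper's body presses on something with over 40 N, if the wrist force passes 120 N, or if a joint passes its speed limit or range.

### The arm

A 6-joint arm with a two-finger parallel gripper is mounted at the origin on the work surface. World frame = base frame: x ahead of the robot, y to its left, z up, the work surface at z = 0. Lengths are in m, angles in rad, forces in N, time in s.
With the tool pointing down it reaches from about 0.425 to 0.95 m from the base axis. Payload 3.5 kg.
Tool frame: the origin (TCP) lies midway between the tips of the shut fingers; the grasp point (between the pads) lies grasp_offset behind it (grasp_offset is the distance from the TCP to the grasp point, in m); z points along the fingers, y is the direction in which the jaws open and shut (so a half turn about z gives the same grasp; the last joint's range is limited). The gripper opens to 85 mm and grips with 20 to 120 N. Pads are 22 mm wide; open, the fingers measure 114 mm over their backs; the gripper's body (76 mm by 85 mm) begins 54 mm behind the grasp point. The pads swing forward as they close: fully open they stand 13 mm farther back than shut.
Start: joints at [1.009, 0.286, 1.577, -0, 1.279, -0.15], TCP at [0.27, 0.619, 0.231] pointing down, gripper open.
Joint ranges: [-2.77, 2.77], [-0.9, 2.22], [0.21, 2.48], [-1.53, 4.67], [0.24, 2.81], [-2.84, 2.84]. Speed limits (rad/s): [2.79, 2.79, 3.14, 3.14, 3.14, 3.14].

### API

Orientations are given as a unit quaternion [x, y, z, w].
In Python, from plant import * gives the robot as it stands.
- The arm moves only by the tool jog_arm, never from a script. Its argument "targets" is text: rows parted by semicolons, each of 7 numbers parted by spaces: the shift along the world's x, y, z in mm, then the turn, a rotation vector about the world's x, y, z in degrees, then the gripper's target within -1 to 1 (fully open at 1, half-way at 0, shut at -1). A call has 1 to 10 rows; each row shifts and turns the pose as measured when the row begins; what a row does not reach is not made up. A row lasts 1/12 s, in which the tool goes at most 41.7 mm and 7.16 degrees, less where a joint would pass 70% of its speed; a pose out of reach is approached as far as the arm can. A call with a gripper value outside its range is refused whole. The fingers move at their own pace and stop on an object; "force" is the grip in N (left out, the last holds). Time passes only in rows, so rows that do not move let the fingers close. It gives the time, the measured TCP pose, the force and the opening at its end, in the units of the state.
- get_state(): the state, without advancing time (a new reading comes with each control period).
- read_camera(name): name is "side" or "top" or "wrist"; returns a dict with "pixels" (384x512x3 uint8, blue, green, red), "mtx" (3x3 intrinsics, pixels), "world_from_camera" (4x4, takes a point from camera to world coordinates). Camera axes: x right, y up, looking along -z (the intrinsics and any distortion apply to the point x, -y, -z); pixel columns grow to the right and rows downward; lengths in m; the calibration is good to about 2 mm. A picture is of the moment at which its call begins. There is no depth.
- sign_off(): hands the job in, once; it reports no verdict.
Trained networks look in a picture, given as the dict that the camera call returned (one of the last four; its "shot" number tells which), for a name from the list of things; names that differ only in an ending like _2 or _b are one class to them, and where a whole thing is asked for, a point or a joint stands for the part that bears it (a point fixed in the world has none). Each returns a list of dicts, best first, with "p" (0 to 1); they miss things now and then, are a little off and sometimes report something else, mostly with a low value. They report only what shows in the picture. A call takes as long as a camera call. They do not tell look-alikes from the thing itself.
- spot_in(target, picture): "uv" ([column, row] in pixels, amid what is visible of it).
- silhouettes(target, picture): "mask" (384x512 bool, what is visible of it) and "uv" ([column, row] in pixels, amid what is visible of it).
- mark_of(target, picture): "uv" ([column, row] in pixels: a listed point, or the origin of a listed thing).
The state is a dict: "time": time; "qpos": joint angles; "dq": joint speeds; "joint_efforts": joint torques, N m; "eef_pos": TCP position; "tcp_rot": TCP orientation; "contact_force": force on the tool from outside, world axes, zero at the start; "wrist_torque": the same for the moment, N m; "opening": opening from 0.0 (shut) to 1.0 (fully open).
Only numpy, scipy, OpenCV 4.12 (cv2) and the standard library are available. Lean on these libraries where they do the work, as an engineer would, in place of code of your own. Each camera call takes 0.05 s, during which the arm holds its last target.

## Working session

There is one attempt and no reset: what is moved stays moved. The work goes in short steps, Python scripts to look and compute and a tool call to move; the robot and the scene stay as the last step left them, time stands still between calls to the robot, and variables do not carry over. Pictures are saved under pics/ and viewed, and the job is handed in when it is done.

Besides the shell and the picture viewer there is one more tool, called after "Call:" by a JSON object that holds its "api" and its "payload", one argument or row to a line. jog_arm: Moves the arm, as the interface text tells. Its arguments: {"type":"object","properties":{"targets":{"type":"string"},"force":{"type":"number"}},"required":["targets"]}

```bash
ls; mkdir -p pics; python3 - <<'E'
from plant import *
import cv2
s=get_state(); print(s)
try:
    print(grasp_offset)
except Exception as e: print(e)
for n in ["side","top","wrist"]:
    p=read_camera(n); cv2.imwrite(f"pics/{n}0.png",p["pixels"])
    print(n,p["mtx"].tolist(),p["world_from_camera"].round(4).tolist(),[k for k in p])
E
```

```text
pics
{'time': 0.0, 'qpos': array([ 1.00897548e+00,  2.87164665e-01,  1.57816285e+00, -3.39138257e-05,
        1.27857406e+00, -1.49998145e-01]), 'dq': array([-0.00082784,  0.0001616 , -0.00083309, -0.00021795, -0.00028745,
       -0.00082206]), 'joint_efforts': array([-8.08984896e-05, -4.05990958e+01, -2.92619240e+01, -9.75078228e-05,
        5.88705720e-03, -1.53202016e-06]), 'eef_pos': array([0.26982058, 0.61802158, 0.22995549]), 'tcp_rot': array([ 2.04454405e-01,  9.78875407e-01, -1.08776324e-03, -3.87047370e-04]), 'contact_force': array([ 0.30304943, -0.58593806,  0.42858125]), 'wrist_torque': array([-0.00290186,  0.02141113,  0.02648959]), 'opening': 1.0039655909800655}
0.0187
side [[361.7164184407589, 0.0, 251.34932683010538], [0.0, 361.7164184407589, 195.3451134415486], [0.0, 0.0, 1.0]] [[0.9658, 0.1972, -0.1681, 0.3671], [-0.2584, 0.6853, -0.6809, -0.7566], [-0.019, 0.7011, 0.7128, 0.7731], [0.0, 0.0, 0.0, 1.0]] ['pixels', 'mtx', 'world_from_camera', 'shot']
top [[472.848984795804, 0.0, 252.7986861788585], [0.0, 472.848984795804, 194.272809589335], [0.0, 0.0, 1.0]] [[0.0209, 0.9986, -0.0484, 0.4574], [-0.9995, 0.0221, 0.024, -0.0678], [0.025, 0.0478, 0.9985, 1.1795], [0.0, 0.0, 0.0, 1.0]] ['pixels', 'mtx', 'world_from_camera', 'shot']
wrist [[299.1121024581194, 0.0, 256.15797032136834], [0.0, 299.1121024581194, 193.0355601531522], [0.0, 0.0, 1.0]] [[0.4006, -0.8773, -0.2643, 0.2023], [0.9163, 0.3828, 0.1179, 0.6482], [-0.0022, -0.2894, 0.9572, 0.3736], [0.0, 0.0, 0.0, 1.0]] ['pixels', 'mtx', 'world_from_camera', 'shot']
```

View pics/side0.png

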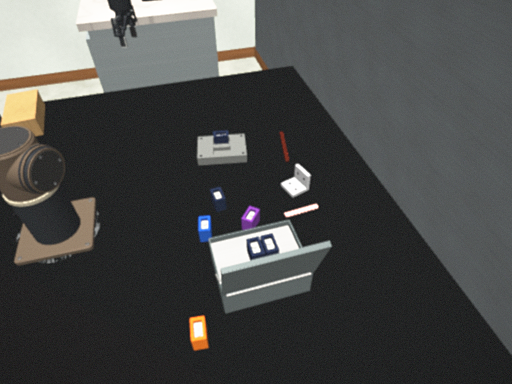

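View pics/top0.png

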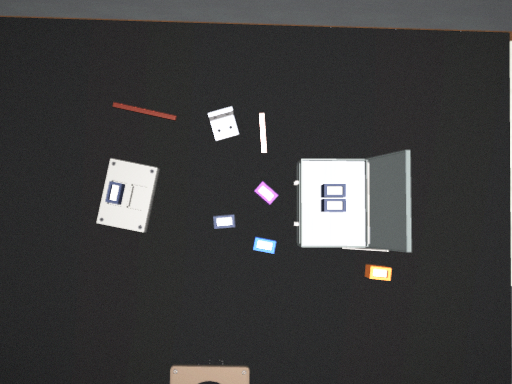

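View pics/wrist0.png

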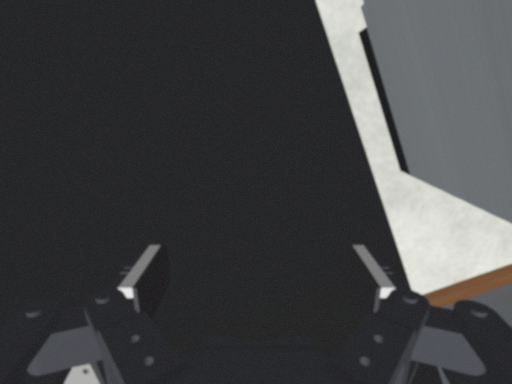

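The loose insert is the dark one at top-view (224,222). The purple (266,193), blue (264,245) and orange (379,272) ones are look-alikes. The row in the tray is at (334,190) and (334,205), and the stuck insert is at (115,193).

```bash
cat > h.py <<'E'
from plant import *
import numpy as np, cv2
def unproj(p,uv,z):
    K=p["mtx"];T=np.array(p["world_from_camera"])
    d=np.linalg.inv(K)@np.array([uv[0],uv[1],1.0]); d=np.array([d[0],-d[1],-d[2]])
    w=T[:3,:3]@d; o=T[:3,3]; return o+w*(z-o[2])/w[2]
def proj(p,X):
    K=p["mtx"];T=np.array(p["world_from_camera"])
    X=np.atleast_2d(X); c=(X-T[:3,3])@T[:3,:3]; c=c*[1,-1,-1]; q=c@K.T; return q[:,:2]/q[:,2:]
def boxpts(x,y,z,yaw,L,W,H):
    a=np.array([[sx*L/2,sy*W/2,sz] for sz in (0,H) for sx,sy in ((-1,-1),(1,-1),(1,1),(-1,1))])
    c,s=np.cos(yaw),np.sin(yaw); return a@np.array([[c,s,0],[-s,c,0],[0,0,1]])+[x,y,z]
def hullmask(p,pts,S=8):
    q=proj(p,pts); h=cv2.convexHull((q*16).round().astype(np.int32))
    m=np.zeros((384,512),np.uint8); cv2.fillConvexPoly(m,h,255,cv2.LINE_AA,4); return m/255.
def fit(pm,x0,z,L,W,H):
    from scipy.optimize import minimize
    def c(v):
        e=0
        for p,m in pm: e+=np.abs(hullmask(p,boxpts(v[0],v[1],z,v[2],L,W,H))-m).sum()
        return e
    best=None
    for dy in (-.15,0,.15):
        r=minimize(c,[x0[0],x0[1],x0[2]+dy],method="Nelder-Mead",options=dict(initial_simplex=[[x0[0],x0[1],x0[2]+dy],[x0[0]+.008,x0[1],x0[2]+dy],[x0[0],x0[1]+.008,x0[2]+dy],[x0[0],x0[1],x0[2]+dy+.2]],xatol=1e-5,fatol=1e-3))
        if best is None or r.fun<best.fun: best=r
    return best.x,best.fun
E
python3 - <<'E'
from h import *
P={}
for n in ["top","side"]:
    p=read_camera(n);P[n]=p
    for t in ["loose_insert","holder","cabinet","pocket","tray_floor","angle_block","ruby_stone","lapping_stick"]:
        for r in mark_of(t,p)[:6]:
            z={"pocket":.03,"tray_floor":.066}.get(t,0)
            print(n,t,round(r["p"],2),np.round(r["uv"],1),unproj(p,r["uv"],z).round(4))
# masks
for n in P:
    R=silhouettes("loose_insert",P[n])
    for r in R:
        print(n,round(r["p"],2),np.round(r["uv"],1),r["mask"].sum())
    np.savez(f"m_{n}.npz",masks=np.array([r["mask"] for r in R]),uv=np.array([r["uv"] for r in R]),px=P[n]["pixels"],mtx=P[n]["mtx"],T=P[n]["world_from_camera"])
    H=silhouettes("holder",P[n]); C=silhouettes("cabinet",P[n])
    np.savez(f"hc_{n}.npz",h=H[0]["mask"],c=C[0]["mask"])
E
```

```text
top loose_insert 0.73 [330.3 206.6] [ 0.4879 -0.291   0.    ]
top loose_insert 0.64 [220.9 220.9] [ 0.4465 -0.0182  0.    ]
top loose_insert 0.49 [263.4 132.3] [ 0.6712 -0.1196  0.    ]
top holder 0.78 [130.6 194.8] [0.5065 0.2071 0.    ]
top cabinet 0.79 [327.7 205.3] [ 0.491  -0.2844  0.    ]
top pocket 0.79 [116.4 195.3] [0.5033 0.2342 0.03  ]
top tray_floor 0.68 [332.4 202.4] [ 0.4963 -0.2833  0.066 ]
top angle_block 0.95 [225.7 122.8] [ 0.6928 -0.0243  0.    ]
top ruby_stone 0.67 [130.6 196.9] [0.5013 0.2069 0.    ]
top ruby_stone 0.45 [222.5 221.1] [ 0.4461 -0.0222  0.    ]
top lapping_stick 0.55 [142.5 107.4] [0.7263 0.1848 0.    ]
side loose_insert 0.86 [218.  205.9] [ 0.4446 -0.0329  0.    ]
side holder 0.56 [224.4 152.4] [0.5143 0.2053 0.    ]
side cabinet 0.96 [261.7 277. ] [ 0.5013 -0.2964 -0.    ]
side cabinet 0.49 [295.  184.4] [ 0.691  -0.0096  0.    ]
side pocket 0.91 [219.2 142.6] [0.5026 0.2244 0.03  ]
side tray_floor 0.79 [256.7 258.4] [ 0.4924 -0.2846  0.066 ]
side angle_block 0.89 [293.7 188.2] [ 0.6815 -0.0243  0.    ]
side ruby_stone 0.7 [301.7 212.5] [ 0.6699 -0.1242  0.    ]
side lapping_stick 0.41 [282.1 147.1] [0.7114 0.1776 0.    ]
top 0.57 [223.5 222.3] 245
top 0.22 [113.5 193.5] 343
side 0.79 [218.  200.5] 304
```

```bash
python3 - <<'E'
from h import *
d=np.load("m_top.npz"); px=d["px"]; P=dict(mtx=d["mtx"],world_from_camera=d["T"])
a=cv2.resize(px[140:260,280:420],None,fx=5,fy=5,interpolation=cv2.INTER_CUBIC)
b=cv2.resize(px[150:240,85:245],None,fx=5,fy=5,interpolation=cv2.INTER_CUBIC)
cv2.imwrite("pics/a.png",a);cv2.imwrite("pics/b.png",b)
ds=np.load("m_side.npz");Ps=dict(mtx=ds["mtx"],world_from_camera=ds["T"])
m=d["masks"][0].astype(float); ms=ds["masks"][0].astype(float)
for pm in ([(P,m)],[(Ps,ms)],[(P,m),(Ps,ms)]):
    print(fit(pm,[.445,-.025,np.pi/2],0,.05,.03,.046))
E
```

```text
(array([ 0.44623815, -0.02616642,  1.6744064 ]), np.float64(68.3529411764706))
(array([ 0.44679599, -0.02667526,  1.64873322]), np.float64(33.20392156862745))
(array([ 0.44660542, -0.02612113,  1.65958036]), np.float64(102.28235294117647))
```

View pics/a.png

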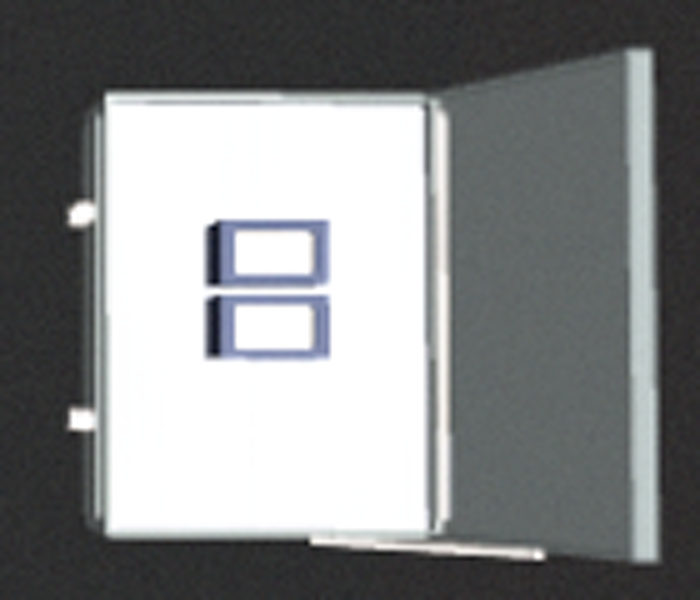

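View pics/b.png

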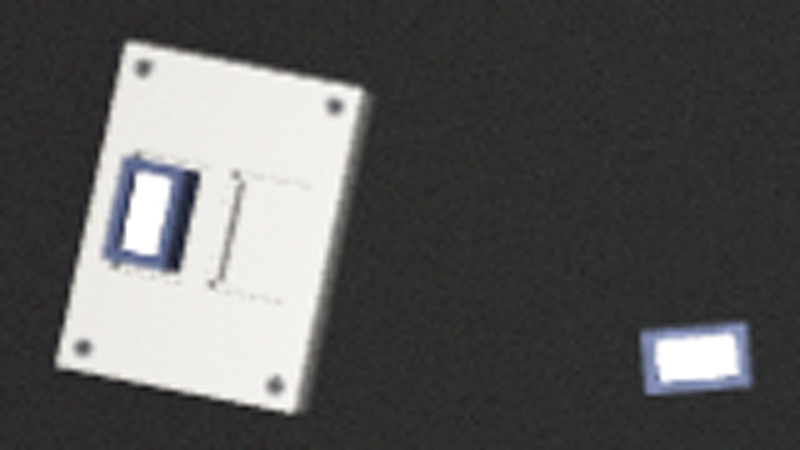

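```bash
python3 - <<'E'
from h import *
d=np.load("m_top.npz"); px=d["px"].astype(int); P=dict(mtx=d["mtx"],world_from_camera=d["T"])
def mk(px,roi,z0,thr=175):
    r0,r1,c0,c1=roi; M=np.zeros((384,512),np.uint8)
    red=px[:,:,2]
    M[r0:r1,c0:c1]=(red[r0:r1,c0:c1]<thr)
    n,l,s,c=cv2.connectedComponentsWithStats(M); out=[]
    for i in range(1,n):
        if s[i,4]>60:
            pts=np.argwhere(l==i)[:,::-1].astype(np.int32); h=cv2.convexHull(pts.reshape(-1,1,2))
            m=np.zeros((384,512),np.uint8); cv2.fillConvexPoly(m,h,1); out.append((c[i],m.astype(float)))
    return out
o=mk(px,(175,220,310,355),.066)
for c,m in o:
    x0=unproj(P,c,.1)
    print(c,m.sum(),fit([(P,m)],[x0[0],x0[1],-np.pi/2],.066,.05,.03,.046))
# tray inner
T=silhouettes
# holder: fit box
hm=np.load("hc_top.npz")["h"].astype(float)
print("holder",fit([(P,hm)],[.5065,.2071,-.2],0,.16,.116,.03))
hs=np.load("hc_side.npz")["h"].astype(float)
# holder via bright threshold
B=((px.min(2)>90)).astype(np.uint8); B[:, :85]=0;B[:,175:]=0;B[:140]=0;B[245:]=0
pts=np.argwhere(B)[:,::-1].astype(np.int32);h=cv2.convexHull(pts.reshape(-1,1,2));m=np.zeros((384,512),np.uint8);cv2.fillConvexPoly(m,h,1)
print(cv2.minAreaRect(pts),fit([(P,m.astype(float))],[.5065,.2071,-.2],0,.16,.116,.03))
# tray: cabinet corner unprojs from crop at rim z=.084 (outer)
for u,v in ((105,93),(425,103),(105,536),(428,524)):
    print(unproj(P,(280+u/5-.4,140+v/5-.4),.084 if 1 else 0).round(4))
E
```

```text
[331.96111111 190.03333333] 322.0 (array([ 0.5237636 , -0.27927347, -1.42818756]), np.float64(74.95686274509805))
[331.89714286 204.79428571] 322.0 (array([ 0.48914488, -0.28043377, -1.47991242]), np.float64(65.3686274509804))
holder (array([ 0.50485603,  0.2104731 , -0.17775892]), np.float64(489.52156862745096))
((127.1167221069336, 194.9456329345703), (50.6785774230957, 67.72594451904297), 11.888657569885254) (array([ 0.50532205,  0.21120546, -0.17490866]), np.float64(84.33333333333334))
[ 0.5972 -0.204   0.084 ]
[ 0.5961 -0.3543  0.084 ]
[ 0.3913 -0.2073  0.084 ]
[ 0.3997 -0.3576  0.084 ]
```

Call:
{"api": "jog_arm", "payload": {
  "targets": "17 -37 0 0 0 3 1;17 -37 0 0 0 3 1;17 -37 0 0 0 3 1;17 -37 0 0 0 3 1;17 -37 0 0 0 3 1;17 -37 0 0 0 3 1;17 -37 0 0 0 3 1;17 -37 0 0 0 3 1;17 -37 0 0 0 3 1;17 -37 0 0 0 2 1"
}}

```text
time: 2.18
eef_pos: [0.4382, 0.2431, 0.2314]
tcp_rot: [-0.067, 0.998, 0.002, 0.001]
contact_force: [1.2, -0.0, 0.3]
opening: 0.999
```

Call:
{"api": "jog_arm", "payload": {
  "targets": "0 -38 -5 0 0 0 1;0 -38 -5 0 0 0 1;0 -38 -10 0 0 0 1;0 -38 -10 0 0 0 1;0 -38 -10 0 0 0 1;0 -38 -10 0 0 0 1;0 -30 -10 0 0 0 1;0 0 0 0 0 0 1"
}}

```text
time: 2.85
eef_pos: [0.4408, -0.0326, 0.1744]
tcp_rot: [-0.065, 0.998, 0.0, 0.009]
contact_force: [0.8, 0.3, -0.3]
opening: 1.005
```

```bash
cat >> h.py <<'E'
from scipy.spatial.transform import Rotation as Ro
def tool():
    s=get_state(); R=Ro.from_quat(s["tcp_rot"]).as_matrix()
    ty=R[:,1]; 
    print("t",round(s["time"],2),"tcp",(s["eef_pos"]*1e3).round(1),"ty yaw",round(np.degrees(np.arctan2(ty[1],ty[0])),2),"tool z",R[:,2].round(4),"y",ty.round(4),"F",s["contact_force"].round(1),"M",s["wrist_torque"].round(2),"open",round(s["opening"],3))
    return s,R
E
python3 - <<'E'
from h import *
tool()
p=read_camera("wrist")
cv2.imwrite("pics/w1.png",p["pixels"])
for r in silhouettes("loose_insert",p): 
    m=r["mask"]; print(r["p"],r["uv"],m.sum(), cv2.minAreaRect(np.argwhere(m)[:,::-1].astype(np.float32)))
    print(fit([(p,m.astype(float))],[.4465,-.026,1.66],0,.05,.03,.046))
q=proj(p,boxpts(.4465,-.026,0,1.66,.05,.03,.046)); print(q.round(0).tolist())
E
```

```text
t 2.85 tcp [440.8 -32.6 174.4] ty yaw 97.41 tool z [ 0.0175  0.0018 -0.9998] y [-1.290e-01  9.916e-01 -5.000e-04] F [ 0.8  0.3 -0.3] M [-0.    0.02  0.  ] open 1.005
0.94 [261.7, 186.6] 2144 ((260.9950256347656, 184.6998748779297), (53.90814971923828, 41.73695373535156), 1.4320963621139526)
(array([ 0.44832683, -0.02694906,  1.66257354]), np.float64(124.63529411764705))
[[238.0, 189.0], [283.0, 190.0], [285.0, 164.0], [239.0, 162.0], [235.0, 203.0], [287.0, 205.0], [290.0, 174.0], [236.0, 172.0]]
```

View pics/w1.png

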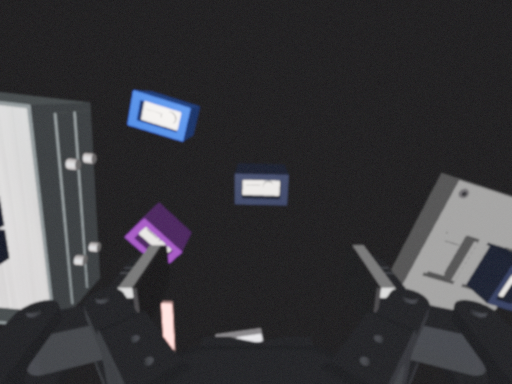

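Call:
{"api": "jog_arm", "payload": {
  "targets": "7 6 -20 0 1 -2.3 1;0 0 -30 0 0 0 1;0 0 -30 0 0 0 1;0 0 -25 0 0 0 1;0 0 0 0 0 0 1"
}}

```text
time: 3.37
eef_pos: [0.454, -0.0189, 0.0744]
tcp_rot: [-0.048, 0.999, 0.0, 0.009]
contact_force: [-1.2, -0.0, -0.8]
opening: 0.999
```

```bash
python3 - <<'E'
from h import *
tool()
p=read_camera("wrist")
cv2.imwrite("pics/w2.png",p["pixels"])
for r in silhouettes("loose_insert",p)[:2]: 
    m=r["mask"]; print(r["p"],r["uv"],m.sum())
    print(fit([(p,m.astype(float))],[.4475,-.0265,1.66],0,.05,.03,.046))
E
```

```text
t 3.37 tcp [454.  -18.9  74.4] ty yaw 95.45 tool z [ 1.720e-02  9.000e-04 -9.999e-01] y [-9.500e-02  9.955e-01 -7.000e-04] F [-1.2 -0.  -0.8] M [ 0.    0.04 -0.02] open 0.999
0.71 [242.0, 208.3] 5262
(array([ 0.44765931, -0.0266734 ,  1.68193884]), np.float64(145.03137254901964))
```

View pics/w2.png

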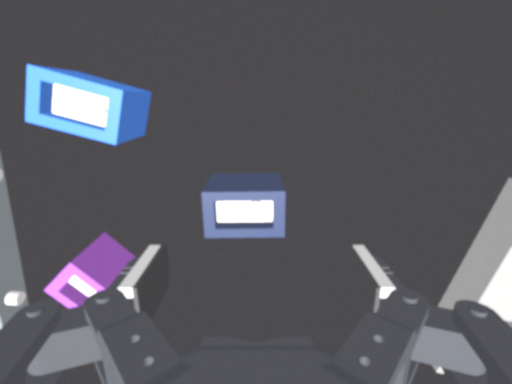

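Call:
{"api": "jog_arm", "payload": {
  "targets": "-6.5 -7.7 0 0 1 0 1;0 0 0 0 0 0 1;0 0 0 0 0 0 1"
}}

```text
time: 3.72
eef_pos: [0.4538, -0.0278, 0.0843]
tcp_rot: [-0.049, 0.999, -0.002, 0.007]
contact_force: [1.5, 0.0, 0.2]
opening: 1.002
```

```bash
python3 - <<'E'
from h import *
tool()
E
```

```text
t 3.72 tcp [453.8 -27.8  84.3] ty yaw 95.64 tool z [ 0.0142 -0.0037 -0.9999] y [-0.0983  0.9951 -0.0051] F [1.5 0.  0.2] M [-0.    0.06  0.03] open 1.002
```

```bash
python3 - <<'E'
from h import *
s,R=tool(); print(s["qpos"].round(4), s["dq"].round(4))
E
```

```text
t 3.72 tcp [453.8 -27.8  84.3] ty yaw 95.64 tool z [ 0.0142 -0.0037 -0.9999] y [-0.0983  0.9951 -0.0051] F [1.5 0.  0.2] M [-0.    0.06  0.03] open 1.002
[-2.8520e-01 -3.2100e-02  2.2232e+00  5.0000e-04  9.3580e-01 -1.9548e+00] [-0.0065 -0.0281 -0.017  -0.0107  0.0213 -0.0057]
```

Call:
{"api": "jog_arm", "payload": {
  "targets": "-3 0 -15 0 0.5 0 1;0 0 -10 0 0 0 1;0 0 0 0 0 0 1"
}}

```text
time: 3.97
eef_pos: [0.4535, -0.0289, 0.0613]
tcp_rot: [-0.049, 0.999, -0.003, 0.007]
contact_force: [-0.2, 0.1, 0.2]
opening: 0.997
```

```bash
python3 - <<'E'
from h import *
s,R=tool(); print(s["qpos"].round(4), s["dq"].round(4))
E
```

```text
t 3.97 tcp [453.5 -28.9  61.3] ty yaw 95.6 tool z [ 0.0137 -0.0063 -0.9999] y [-0.0976  0.9952 -0.0076] F [-0.2  0.1  0.2] M [-0.   -0.01  0.02] open 0.997
[-0.2863  0.0099  2.2331 -0.0028  0.8836 -1.9532] [-0.0004 -0.0087  0.0007 -0.0011  0.0145  0.0004]
```

Call:
{"api": "jog_arm", "payload": {
  "targets": "-6 0 0 0 0 0 1;0 0 0 0 0 0 1;0 0 0 0 0 0 1"
}}

```text
time: 4.22
eef_pos: [0.4458, -0.0287, 0.0598]
tcp_rot: [-0.049, 0.999, -0.003, 0.005]
contact_force: [-0.0, 0.2, 0.3]
opening: 1.002
```

```bash
python3 - <<'E'
from h import *
s,R=tool(); print(s["qpos"].round(4), s["dq"].round(4))
E
```

```text
t 4.22 tcp [445.8 -28.7  59.8] ty yaw 95.58 tool z [ 0.0104 -0.0053 -0.9999] y [-0.0973  0.9952 -0.0063] F [-0.   0.2  0.3] M [-0.04 -0.03 -0.03] open 1.002
[-0.291  -0.0028  2.2495 -0.0027  0.8834 -1.9575] [-0.0032 -0.003   0.0199 -0.0002  0.0085 -0.0012]
```

Call:
{"api": "jog_arm", "payload": {
  "targets": "1.5 2 -15 0.3 0.6 -0.5 1;0 0 -15 0 0 0 1;0 0 -12 0 0 0 1;0 0 -3 0 0 0 1;0 0 0 0 0 0 1;0 0 0 0 0 0 1"
}}

```text
time: 4.72
eef_pos: [0.4487, -0.0271, 0.0152]
tcp_rot: [-0.044, 0.999, -0.001, 0.002]
contact_force: [0.1, -0.2, 0.3]
opening: 1.003
```

```bash
python3 - <<'E'
from h import *
tool()
p=read_camera("wrist")
cv2.imwrite("pics/w3.png",p["pixels"])
E
```

```text
t 4.72 tcp [448.7 -27.1  15.2] ty yaw 95.03 tool z [ 0.0036 -0.001  -1.    ] y [-0.0877  0.9961 -0.0013] F [ 0.1 -0.2  0.3] M [-0.03  0.03  0.  ] open 1.003
```

View pics/w3.png

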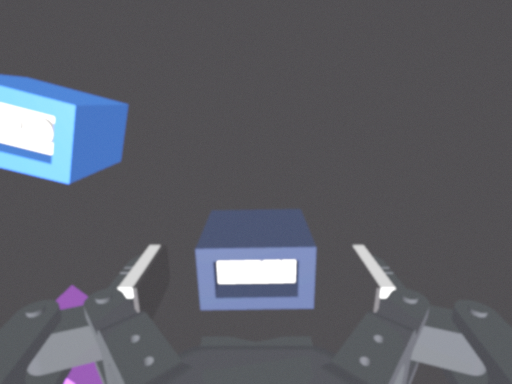

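Call:
{"api": "jog_arm", "payload": {
  "targets": "-0.5 0 -5 0 0 0 1;0 0 0 0 0 0 0.1;0 0 0 0 0 0 0.1;0 0 0 0 0 0 -0.5;0 0 0 0 0 0 -0.5;0 0 0 0 0 0 -0.5;0 0 0 0 0 0 -0.5;0 0 0 0 0 0 -0.5",
  "force": 50
}}

```text
time: 5.43
eef_pos: [0.4503, -0.0277, 0.0125]
tcp_rot: [-0.044, 0.999, -0.002, 0.005]
contact_force: [0.4, -0.2, 0.2]
opening: 0.583
```

```bash
python3 - <<'E'
from h import *
tool()
p=read_camera("wrist")
cv2.imwrite("pics/w4.png",p["pixels"])
E
```

```text
t 5.43 tcp [450.3 -27.7  12.5] ty yaw 95.03 tool z [ 0.0097 -0.0027 -0.9999] y [-0.0877  0.9961 -0.0035] F [ 0.4 -0.2  0.2] M [ 0.03 -0.03  0.05] open 0.583
```

View pics/w4.png

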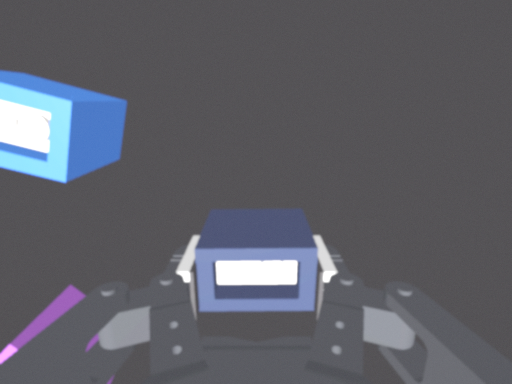

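Call:
{"api": "jog_arm", "payload": {
  "targets": "0 0 10 0 0 0 -0.5;0 0 25 0 0 0 -0.5;0 0 30 0 0 0 -0.5;0 0 30 0 0 0 -0.5;0 0 30 0 0 0 -0.5;0 0 20 0 0 0 -0.5;0 0 0 0 0 0 -0.5;0 0 0 0 0 0 -0.5"
}}

```text
time: 6.15
eef_pos: [0.4396, -0.0247, 0.1589]
tcp_rot: [-0.044, 0.999, 0.001, -0.005]
contact_force: [-0.0, -0.6, -5.1]
opening: 0.578
```

Call:
{"api": "jog_arm", "payload": {
  "targets": "0 -20 0 0 0 0 -0.5;0 -30 0 0 0 0 -0.5;0 -30 0 0 0 0 -0.5;0 -30 0 0 0 0 -0.5;0 -30 0 0 0 0 -0.5;0 -30 0 0 0 0 -0.5;0 -20 0 0 0 0 -0.5;0 0 0 0 0 0 -0.5;0 0 0 0 0 0 -0.5"
}}

```text
time: 6.9
eef_pos: [0.4271, -0.2157, 0.1387]
tcp_rot: [-0.046, 0.999, 0.012, -0.018]
contact_force: [-0.6, 0.9, -3.3]
opening: 0.58
```

```bash
python3 - <<'E'
from h import *
tool()
p=read_camera("wrist")
cv2.imwrite("pics/w5.png",p["pixels"])
np.savez("w5.npz",px=p["pixels"],mtx=p["mtx"],T=p["world_from_camera"])
E
```

```text
t 6.9 tcp [ 427.1 -215.7  138.7] ty yaw 95.23 tool z [-0.0369  0.0214 -0.9991] y [-0.0912  0.9955  0.0247] F [-0.6  0.9 -3.3] M [ 0.06 -0.01 -0.01] open 0.58
```

View pics/w5.png

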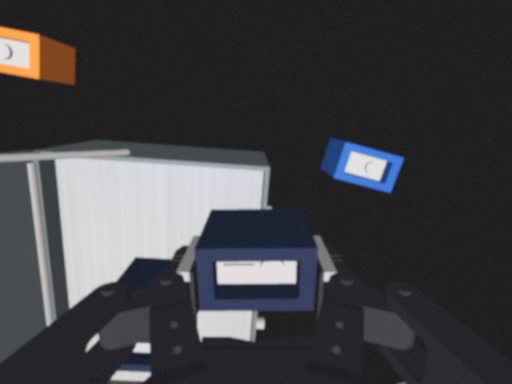

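```bash
python3 - <<'E'
from h import *
out=[]
for n,roi,f in (("top",(170,225,305,365),10),("side",(225,265,235,290),10)):
    d=np.load(f"m_{n}.npz"); P=dict(mtx=d["mtx"],world_from_camera=d["T"])
    r0,r1,c0,c1=roi
    im=cv2.resize(d["px"][r0:r1,c0:c1],None,fx=f,fy=f,interpolation=cv2.INTER_CUBIC)
    yaw=-1.54; ydir=np.array([-np.sin(yaw),np.cos(yaw)])
    b=np.array([.4895,-.281])
    for c,col in ((b,(0,0,255)),(b+.034*ydir,(0,200,0))):
        q=proj(P,boxpts(c[0],c[1],.066,yaw,.05,.03,.046)); q=((q-[c0,r0]+.5)*f).astype(np.int32)
        cv2.polylines(im,[q[4:]],True,col,1); cv2.polylines(im,[q[:4]],True,(0,255,255),1)
    cv2.imwrite(f"pics/ov_{n}.png",im)
E
```

```text
(no output)
```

View pics/ov_top.png

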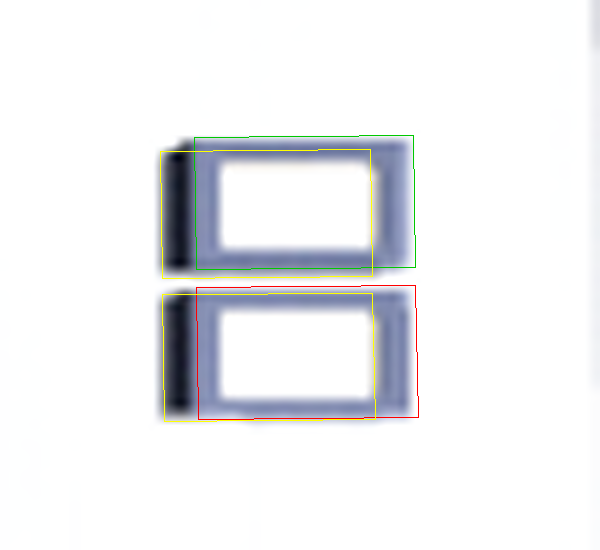

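View pics/ov_side.png

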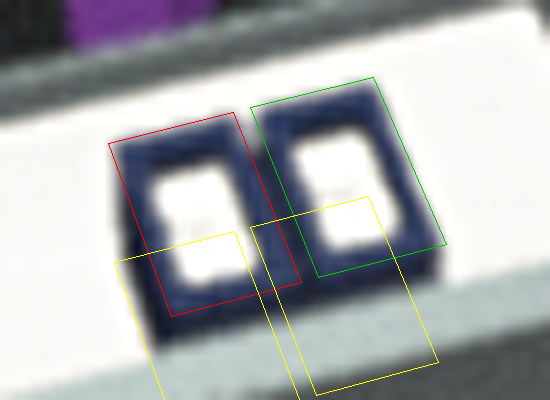

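```bash
cat >> h.py <<'E'
from scipy.optimize import least_squares
def inhand(T,mtx,s,obs):
    """pose of insert in tool frame from wrist corners; obs 6 pts: topface -x-side L,R ; +x-side R,L ; bottom -x-side L,R (image)"""
    R=Ro.from_quat(s["tcp_rot"]).as_matrix(); p=dict(mtx=mtx,world_from_camera=T)
    def pts(v):
        # insert frame in tool: origin (u, w, d), small rot; tool z down. image left = tool? choose by sign
        a=np.array([[1,-1,46],[1,1,46],[-1,1,46],[-1,-1,46],[1,-1,0],[1,1,0]],float)*[15,25,1]/1e3
        a[:,2]*=-1
        rr=Ro.from_rotvec([v[3],v[4],v[5]]).as_matrix()
        return (a@rr.T+v[:3])@R.T+s["eef_pos"]
    f=lambda v:(proj(p,pts(v))-obs).ravel()
    r=least_squares(f,[0,0,.0125,0,0,0]); return r
E
python3 - <<'E'
from h import *
d=np.load("w5.npz"); s=get_state()
obs=np.array([[200,248],[312,248],[316,305],[198,305],[210,210],[306,210]],float)
r=inhand(d["T"],d["mtx"],s,obs); print((r.x[:3]*1e3).round(2),np.degrees(r.x[3:]).round(2),r.fun.reshape(-1,2).round(1))
R=Ro.from_quat(s["tcp_rot"]).as_matrix(); print(R.round(3))
im=cv2.resize(d["px"][190:320,170:350],None,fx=4,fy=4,interpolation=cv2.INTER_CUBIC)
im=cv2.convertScaleAbs(im,alpha=1.8,beta=10); cv2.imwrite("pics/w5c.png",im)
E
```

```text
[ 0.52  1.   16.41] [-1.37  0.07 -0.71] [[-3.2 -1.2]
 [ 3.3 -1.3]
 [-3.6  2.1]
 [ 3.6  1.7]
 [ 4.  -0.5]
 [-4.1 -0.9]]
[[-0.995 -0.092 -0.038]
 [-0.093  0.995  0.021]
 [ 0.035  0.025 -0.999]]
```

View pics/w5c.png

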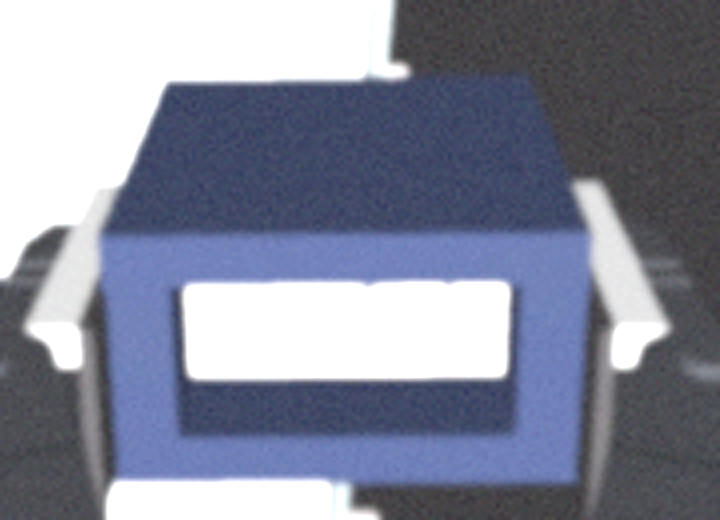

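```bash
python3 - <<'E'
from h import *
d=np.load("w5.npz"); s=get_state()
obs=np.array([[102,234],[588,231],[580,484],[116,478],[168,85],[527,76]])/4+[170-.4,190-.4]
r=inhand(d["T"],d["mtx"],s,obs); print((r.x[:3]*1e3).round(2),np.degrees(r.x[3:]).round(2),r.fun.reshape(-1,2).round(1))
R=Ro.from_quat(s["tcp_rot"]).as_matrix()
up=R@Ro.from_rotvec(r.x[3:]).as_matrix()@[0,0,-1.]; print("insert up",up)
E
```

```text
[ 1.61  0.3  12.49] [-0.63 -0.51 -0.58] [[-0.6 -0.2]
 [ 0.4 -0.1]
 [-0.8 -0.8]
 [ 0.7  1. ]
 [ 0.1 -0.8]
 [ 0.3  0.9]]
insert up [ 0.02970192 -0.03304235  0.99901251]
```

Call:
{"api": "jog_arm", "payload": {
  "targets": "6 -13 0 -0.4 -0.5 -1.1 -0.5;6 -13 1 -0.4 -0.5 -1.1 -0.5;6 -13 1 -0.4 -0.5 -1.1 -0.5;6 -13 1 -0.3 -0.5 -1.1 -0.5;4 -8 0 0 0 0 -0.5;0 0 0 0 0 0 -0.5;0 0 0 0 0 0 -0.5"
}}

```text
time: 7.53
eef_pos: [0.4571, -0.277, 0.1383]
tcp_rot: [-0.006, 1.0, -0.001, -0.001]
contact_force: [0.8, 0.3, -4.2]
opening: 0.577
```

```bash
python3 - <<'E'
from h import *
s,R=tool(); print(s["qpos"].round(3))
for n in ("top","wrist","side"):
    p=read_camera(n)
    cv2.imwrite(f"pics/{n}6.png",p["pixels"]); np.savez(f"{n}6.npz",px=p["pixels"],mtx=p["mtx"],T=p["world_from_camera"])
t=cv2.imread("pics/top6.png")[140:260,280:420]; cv2.imwrite("pics/top6c.png",cv2.resize(t,None,fx=5,fy=5,interpolation=cv2.INTER_CUBIC))
E
```

```text
t 7.53 tcp [ 457.1 -277.   138.3] ty yaw 90.71 tool z [-0.0025 -0.0015 -1.    ] y [-0.0125  0.9999 -0.0015] F [ 0.8  0.3 -4.2] M [ 0.04 -0.    0.01] open 0.577
[-0.733  0.076  1.998 -0.003  1.068 -2.315]
```

View pics/top6c.png

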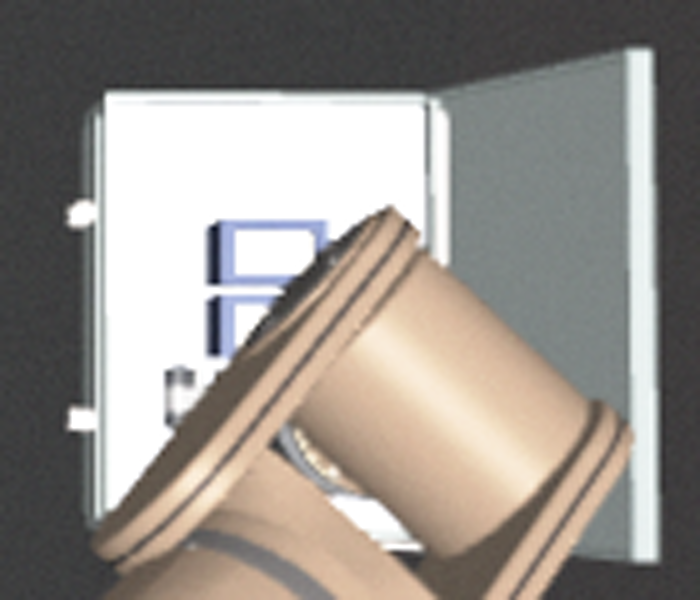

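View pics/wrist6.png

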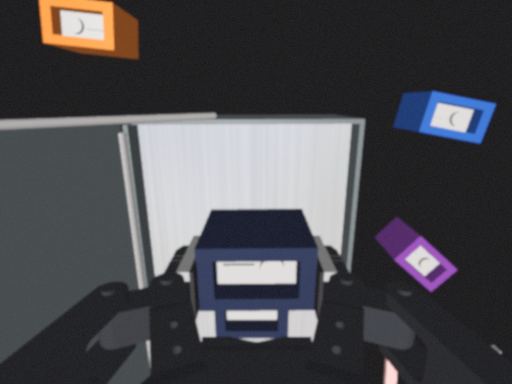

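```bash
python3 - <<'E'
from h import *
d=np.load("wrist6.npz"); p=dict(mtx=d["mtx"],world_from_camera=d["T"])
im=cv2.resize(d["px"][200:350,170:345],None,fx=4,fy=4,interpolation=cv2.INTER_CUBIC)
cv2.imwrite("pics/w6c.png",cv2.convertScaleAbs(im,alpha=1.8,beta=10))
for uv in ((216,310),(288,310),(216,332),(288,332)): print(uv,unproj(p,uv,.112).round(4))
print(proj(p,boxpts(.4893,-.280,.066,-1.55,.05,.03,.046)).round(1).tolist())
E
```

```text
(216, 310) [ 0.5172 -0.3031  0.112 ]
(288, 310) [ 0.5165 -0.2547  0.112 ]
(216, 332) [ 0.5352 -0.3036  0.112 ]
(288, 332) [ 0.5345 -0.2539  0.112 ]
[[283.6, 224.5], [219.5, 224.9], [221.1, 259.3], [283.0, 258.9], [289.9, 252.8], [210.8, 253.3], [213.1, 294.1], [288.8, 293.7]]
```

View pics/w6c.png

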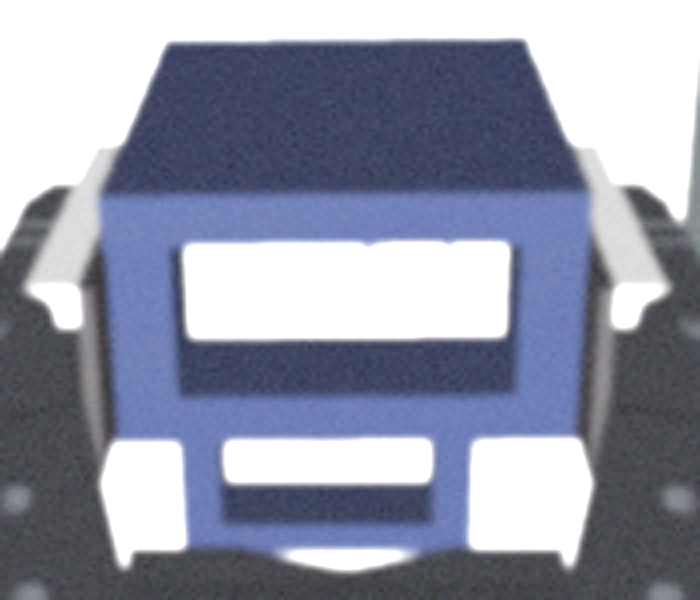

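```bash
python3 - <<'E'
from h import *
d=np.load("wrist6.npz"); s,R=tool()
obs=np.array([[104,191],[587,189],[578,438],[117,435],[167,42],[525,40]])/4+[170-.4,200-.4]
r=inhand(d["T"],d["mtx"],s,obs); print((r.x[:3]*1e3).round(2),np.degrees(r.x[3:]).round(2),r.fun.reshape(-1,2).round(1))
A=R@Ro.from_rotvec(r.x[3:]).as_matrix(); print("up",A@[0,0,-1.],"yaw",np.degrees(np.arctan2(A[1,1],A[0,1])),"pos",R@r.x[:3]+s["eef_pos"])
E
```

```text
t 7.68 tcp [ 456.7 -276.2  138.2] ty yaw 90.75 tool z [-0.0027 -0.0014 -1.    ] y [-0.0132  0.9999 -0.0014] F [-0.5 -0.4 -4.2] M [-0.02 -0.05 -0.01] open 0.573
[ 0.97 -0.52 13.46] [-0.11 -0.74 -0.18] [[-0.3 -0.3]
 [ 0.4 -0.1]
 [-0.9 -0.2]
 [ 0.6  0.8]
 [ 0.2 -0.2]
 [ 0.1  0.1]]
up [-1.02421649e-02 -7.08757043e-04  9.99947296e-01] yaw 90.93200457564242 pos [ 0.45569009 -0.2767246   0.12472235]
```

Call:
{"api": "jog_arm", "payload": {
  "targets": "-0.5 -3.5 -5 0 0.6 0 -0.5;0 0 -10 0 0 0 -0.5;0 0 -12 0 0 0 -0.5;0 0 -10 0 0 0 -0.5;0 0 -5 0 0 0 -0.5;0 0 0 0 0 0 -0.5;0 0 0 0 0 0 -0.5"
}}

```text
time: 8.27
eef_pos: [0.4544, -0.2771, 0.0897]
tcp_rot: [-0.007, 1.0, 0.001, -0.009]
contact_force: [-0.1, -0.0, -3.9]
opening: 0.578
```

```bash
python3 - <<'E'
from h import *
s,R=tool()
for n in ("wrist","side"):
    p=read_camera(n)
    cv2.imwrite(f"pics/{n}7.png",p["pixels"]); np.savez(f"{n}7.npz",px=p["pixels"],mtx=p["mtx"],T=p["world_from_camera"])
t=cv2.imread("pics/side7.png")[190:310,190:350]; cv2.imwrite("pics/side7c.png",cv2.resize(t,None,fx=5,fy=5,interpolation=cv2.INTER_CUBIC))
E
```

```text
t 8.27 tcp [ 454.4 -277.1   89.7] ty yaw 90.85 tool z [-0.0176  0.0019 -0.9998] y [-0.0148  0.9999  0.0022] F [-0.1 -0.  -3.9] M [-0.02 -0.01 -0.03] open 0.578
```

View pics/side7c.png

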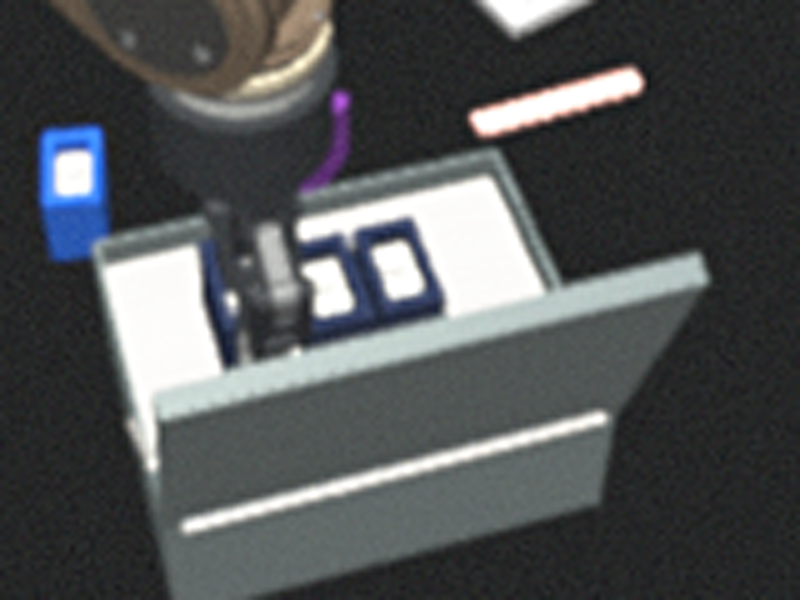

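View pics/wrist7.png

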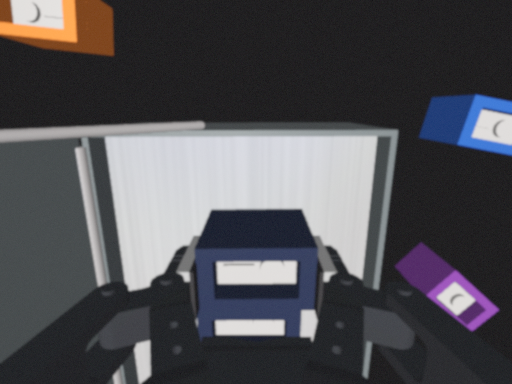

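```bash
python3 - <<'E'
import cv2,numpy as np
o=[]
for f,r in (("w4",1),("wrist7",1)):
    im=cv2.imread(f"pics/{f}.png")[195:345,185:330]
    o.append(cv2.convertScaleAbs(cv2.resize(im,None,fx=2.7,fy=2.7,interpolation=cv2.INTER_CUBIC),alpha=2,beta=15))
cv2.imwrite("pics/cmp.png",np.hstack(o))
E
```

```text
(no output)
```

View pics/cmp.png

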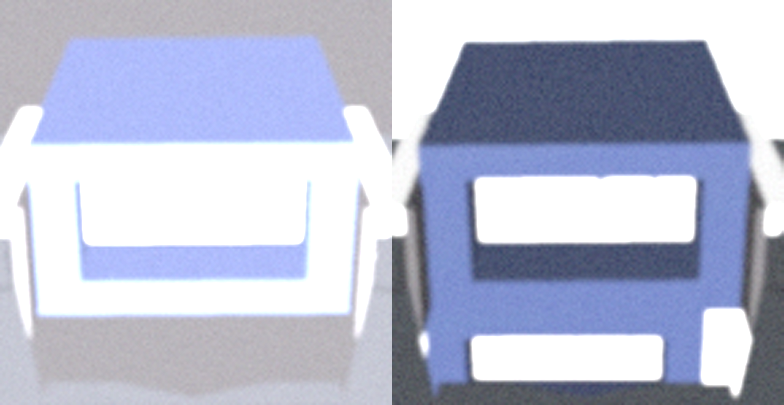

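```bash
python3 - <<'E'
from h import *
d=np.load("wrist7.npz"); p=dict(mtx=d["mtx"],world_from_camera=d["T"])
for uv in ((214.4,318),(285.2,318),(250,326)): print(unproj(p,uv,.112).round(4))
print(unproj(p,(256.5,271),.0897-.0135+.046).round(4))
for c in ((.4555,-.2795),(.4895,-.2795),(.5235,-.279)): print(proj(p,boxpts(*c,.066,np.radians(90.9),.05,.03,.046))[4:].round(1).tolist())
E
```

```text
[ 0.4808 -0.2967  0.112 ]
[ 0.4804 -0.2625  0.112 ]
[ 0.4852 -0.2795  0.112 ]
[ 0.4491 -0.2769  0.1222]
[[198.0, 300.1], [303.5, 299.9], [306.3, 241.8], [194.3, 242.0]]
[[200.6, 358.3], [299.6, 358.1], [302.0, 307.1], [197.3, 307.4]]
[[203.8, 409.8], [297.1, 409.5], [299.3, 364.4], [200.9, 364.7]]
```

Call:
{"api": "jog_arm", "payload": {
  "targets": "2.2 -2.7 0 0 -1 0 -0.5;0 0 0 0 0 0 -0.5;0 0 0 0 0 0 -0.5"
}}

```text
time: 8.62
eef_pos: [0.4579, -0.281, 0.0918]
tcp_rot: [-0.007, 1.0, -0.0, 0.002]
contact_force: [-1.0, -0.1, -4.1]
opening: 0.579
```

```bash
python3 - <<'E'
from h import *
s,R=tool()
E
```

```text
t 8.62 tcp [ 457.9 -281.    91.8] ty yaw 90.86 tool z [ 4.5e-03 -8.0e-04 -1.0e+00] y [-1.490e-02  9.999e-01 -8.000e-04] F [-1.  -0.1 -4.1] M [-0.01  0.    0.04] open 0.579
```

Call:
{"api": "jog_arm", "payload": {
  "targets": "-1 0.7 -6 0 0 0 -0.5;0 0 -2 0 0 0 -0.5;0 0 0 0 0 0 -0.5"
}}

```text
time: 8.87
eef_pos: [0.4575, -0.2812, 0.0845]
tcp_rot: [-0.007, 1.0, -0.001, 0.003]
contact_force: [0.3, 0.2, -3.6]
opening: 0.576
```

```bash
python3 - <<'E'
from h import *
s,R=tool()
E
```

```text
t 8.87 tcp [ 457.5 -281.2   84.5] ty yaw 90.84 tool z [ 0.0069 -0.0029 -1.    ] y [-0.0146  0.9999 -0.003 ] F [ 0.3  0.2 -3.6] M [ 0.08 -0.01 -0.02] open 0.576
```

Call:
{"api": "jog_arm", "payload": {
  "targets": "-1 1 -3 0.1 0.3 0 -0.5;0 0 0 0 0 0 -0.5;0 0 -1.5 0 0 0 -0.5;0 0 0 0 0 0 -0.5"
}}

```text
time: 9.2
eef_pos: [0.4561, -0.2798, 0.0791]
tcp_rot: [-0.007, 1.0, -0.0, 0.0]
contact_force: [-0.2, 0.5, -4.9]
opening: 0.58
```

```bash
python3 - <<'E'
from h import *
s,R=tool()
for n in ("wrist",):
    p=read_camera(n)
    cv2.imwrite(f"pics/{n}8.png",p["pixels"]); np.savez(f"{n}8.npz",px=p["pixels"],mtx=p["mtx"],T=p["world_from_camera"])
im=p["pixels"][195:345,185:330]
cv2.imwrite("pics/w8c.png",cv2.convertScaleAbs(cv2.resize(im,None,fx=4,fy=4,interpolation=cv2.INTER_CUBIC),alpha=2,beta=15))
E
```

```text
t 9.2 tcp [ 456.1 -279.8   79.1] ty yaw 90.84 tool z [ 4.e-04 -4.e-04 -1.e+00] y [-1.470e-02  9.999e-01 -4.000e-04] F [-0.2  0.5 -4.9] M [ 0.03 -0.02  0.02] open 0.58
```

View pics/w8c.png

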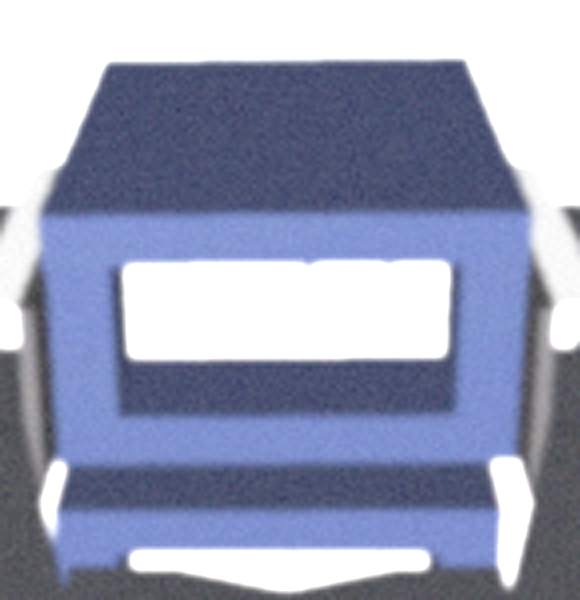

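```bash
python3 - <<'E'
from h import *
d=np.load("wrist8.npz"); p=dict(mtx=d["mtx"],world_from_camera=d["T"])
f=lambda u,v:(185+u/4-.4,195+v/4-.4)
for u,v in ((55,460),(517,465),(62,509),(498,508),(45,212),(527,212)): print(unproj(p,f(u,v),.112).round(4))
E
```

```text
[ 0.4695 -0.3047  0.112 ]
[ 0.4694 -0.254   0.112 ]
[ 0.476  -0.3042  0.112 ]
[ 0.4751 -0.2557  0.112 ]
[ 0.4395 -0.3045  0.112 ]
[ 0.4388 -0.2552  0.112 ]
```

Call:
{"api": "jog_arm", "payload": {
  "targets": "1.8 -0.6 0 0 0 0 -0.5;0 0 0 0 0 0 -0.5;0 0 -1 0 0 0 -0.5;0 0 0 0 0 0 -0.5"
}}

```text
time: 9.58
eef_pos: [0.4587, -0.2809, 0.0787]
tcp_rot: [-0.007, 1.0, -0.001, 0.001]
contact_force: [-0.2, 0.6, -4.2]
opening: 0.579
```

```bash
python3 - <<'E'
from h import *
s,R=tool()
p=read_camera("wrist"); np.savez("wrist9.npz",px=p["pixels"],mtx=p["mtx"],T=p["world_from_camera"])
im=p["pixels"][195:345,185:330]
cv2.imwrite("pics/w9c.png",cv2.convertScaleAbs(cv2.resize(im,None,fx=4,fy=4,interpolation=cv2.INTER_CUBIC),alpha=2,beta=15))
E
```

```text
t 9.58 tcp [ 458.7 -280.9   78.7] ty yaw 90.85 tool z [ 0.0016 -0.0014 -1.    ] y [-0.0148  0.9999 -0.0014] F [-0.2  0.6 -4.2] M [ 0.02  0.06 -0.04] open 0.579
```

View pics/w9c.png

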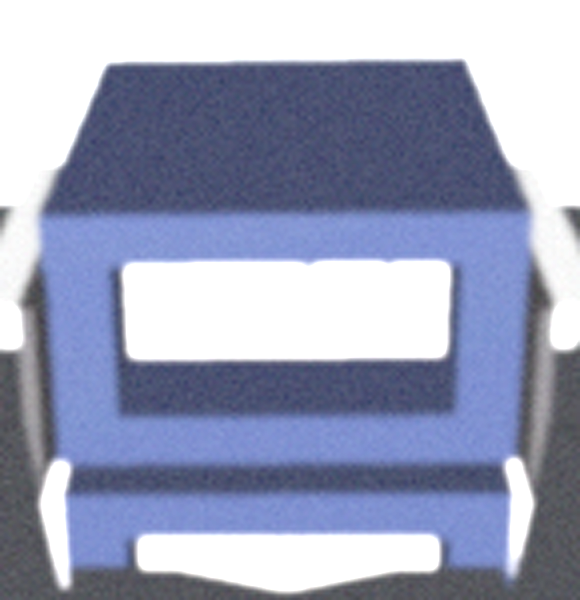

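Call:
{"api": "jog_arm", "payload": {
  "targets": "0 0 -1.5 0 0 0 -0.5;0 0 -1 0 0 0 -0.5;0 0 0 0 0 0 -0.5"
}}

```text
time: 9.88
eef_pos: [0.4591, -0.2812, 0.0788]
tcp_rot: [-0.008, 1.0, -0.001, 0.001]
contact_force: [0.7, -0.2, -3.8]
opening: 0.577
```

```bash
python3 - <<'E'
from h import *
s,R=tool()
E
```

```text
t 9.88 tcp [ 459.1 -281.2   78.8] ty yaw 90.87 tool z [ 0.001  -0.0012 -1.    ] y [-0.0151  0.9999 -0.0012] F [ 0.7 -0.2 -3.8] M [ 0.02 -0.01 -0.  ] open 0.577
```

Call:
{"api": "jog_arm", "payload": {
  "targets": "0 0 -2 0 0 0 -0.5;0 0 -2 0 0 0 -0.5"
}}

```text
time: 10.05
eef_pos: [0.4594, -0.2814, 0.0785]
tcp_rot: [-0.008, 1.0, -0.0, -0.0]
contact_force: [-7.0, 5.3, 12.4]
opening: 0.578
```

```bash
python3 - <<'E'
from h import *
s,R=tool()
E
```

```text
t 10.05 tcp [ 459.4 -281.4   78.5] ty yaw 90.89 tool z [-5.e-04 -2.e-04 -1.e+00] y [-1.560e-02  9.999e-01 -2.000e-04] F [-7.   5.3 12.4] M [ 0.8   1.02 -0.03] open 0.578
```

Call:
{"api": "jog_arm", "payload": {
  "targets": "0 0 0 0 0 0 -0.5;0 0 0 0 0 0 0.45;0 0 0 0 0 0 0.45;0 0 0 0 0 0 0.45"
}}

```text
time: 10.38
eef_pos: [0.4615, -0.2833, 0.0806]
tcp_rot: [-0.008, 1.0, -0.003, 0.003]
contact_force: [-0.5, -0.6, 0.4]
opening: 0.726
```

```bash
python3 - <<'E'
from h import *
s,R=tool()
p=read_camera("wrist"); cv2.imwrite("pics/w10.png",p["pixels"])
E
```

```text
t 10.38 tcp [ 461.5 -283.3   80.6] ty yaw 90.89 tool z [ 0.0051 -0.0053 -1.    ] y [-0.0155  0.9999 -0.0054] F [-0.5 -0.6  0.4] M [0.04 0.01 0.03] open 0.726
```

View pics/w10.png

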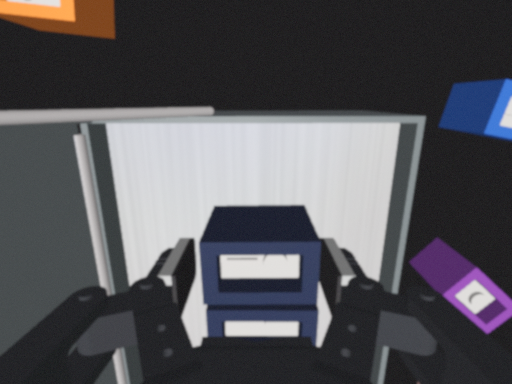

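Call:
{"api": "jog_arm", "payload": {
  "targets": "0 0 5 0 0 0 0.45;0 0 15 0 0 0 0.45;0 0 25 0 0 0 0.45;0 0 30 0 0 0 0.45;0 0 30 0 0 0 0.45;0 0 20 0 0 0 0.6;0 0 0 0 0 0 0.6;0 0 0 0 0 0 0.6"
}}

```text
time: 11.1
eef_pos: [0.4604, -0.2826, 0.2116]
tcp_rot: [-0.008, 1.0, -0.003, 0.003]
contact_force: [0.1, 0.1, -0.1]
opening: 0.804
```

```bash
python3 - <<'E'
from h import *
s,R=tool()
p=read_camera("wrist"); cv2.imwrite("pics/w11.png",p["pixels"])
E
```

```text
t 11.1 tcp [ 460.4 -282.6  211.6] ty yaw 90.86 tool z [ 0.005 -0.005 -1.   ] y [-0.015   0.9999 -0.0051] F [ 0.1  0.1 -0.1] M [-0.   -0.   -0.03] open 0.804
```

View pics/w11.png

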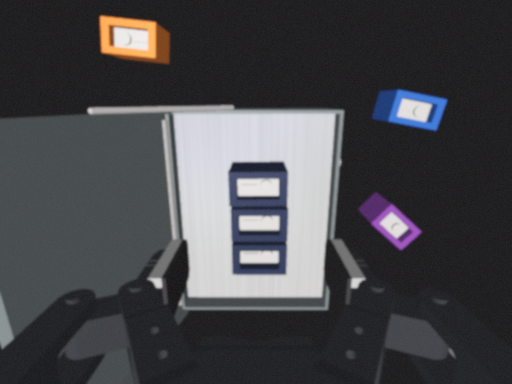

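```bash
python3 - <<'E'
import cv2
im=cv2.imread("pics/w11.png")[155:285,215:305]
cv2.imwrite("pics/w11c.png",cv2.convertScaleAbs(cv2.resize(im,None,fx=6,fy=6,interpolation=cv2.INTER_CUBIC)[:780,:540][:600],alpha=1.5,beta=20))
cv2.imwrite("pics/w11d.png",cv2.resize(cv2.convertScaleAbs(im,alpha=1.6,beta=20),(405,585),interpolation=cv2.INTER_CUBIC))
E
```

```text
(no output)
```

View pics/w11d.png

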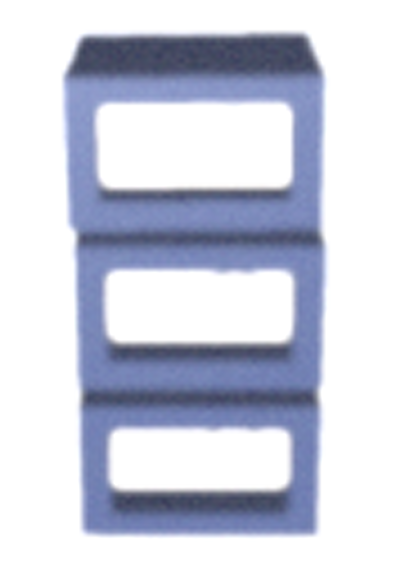

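```bash
python3 - <<'E'
from h import *
p=read_camera("wrist")
f=lambda u,v:(215+u/4.5-.4,155+v/4.5-.4)
for n,L in (("new",((66,77),(322,77),(320,233),(71,228))),("b",((77,246),(323,247),(318,388),(80,388))),("a",((82,402),(318,402),(315,530),(83,530)))):
    q=np.array([unproj(p,f(*l),.112) for l in L]); print(n,q[:,:2].round(4).tolist(),q.mean(0).round(4))
E
```

```text
new [[0.4427, -0.3057], [0.442, -0.2584], [0.4725, -0.2574], [0.4723, -0.3051]] [ 0.4574 -0.2816  0.112 ]
b [[0.4759, -0.3039], [0.4754, -0.2567], [0.5051, -0.2564], [0.506, -0.3036]] [ 0.4906 -0.2802  0.112 ]
a [[0.509, -0.3033], [0.5082, -0.2562], [0.5373, -0.2556], [0.5381, -0.3033]] [ 0.5232 -0.2796  0.112 ]
```

Call:
{"api": "jog_arm", "payload": {
  "targets": "0 20 5 0 0 -7 0.8;3 34 5 0 0 -7 1;3 36 4 0 0 -7 1;3 36 4 0 0 -7 1;3 36 4 0 0 -7 1;3 36 4 0 0 -7 1;3 36 4 0 0 -7 1;3 36 4 0 0 -7 1;3 36 4 0 0 -7 1;3 36 4 0 0 -7 1"
}}

```text
time: 12.03
eef_pos: [0.4762, 0.0506, 0.2309]
tcp_rot: [0.553, 0.833, 0.002, -0.013]
contact_force: [0.0, 0.0, -0.3]
opening: 1.0
```

Call:
{"api": "jog_arm", "payload": {
  "targets": "4 36 0 0 0 -7 1;4 36 0 0 0 -7 1;4 36 0 0 0 -7 1;4 30 0 0 0 -7 1;0 20 0 0 0 -3 1;0 0 0 0 0 0 1;0 0 0 0 0 0 1"
}}

```text
time: 12.62
eef_pos: [0.4843, 0.2116, 0.217]
tcp_rot: [0.748, 0.664, -0.003, -0.02]
contact_force: [-0.9, -0.9, 0.3]
opening: 1.001
```

```bash
python3 - <<'E'
from h import *
s,R=tool(); print(s["qpos"].round(3))
for n in ("wrist","top"):
    p=read_camera(n); cv2.imwrite(f"pics/{n}12.png",p["pixels"]); np.savez(f"{n}12.npz",px=p["pixels"],mtx=p["mtx"],T=p["world_from_camera"])
E
```

```text
t 12.62 tcp [484.3 211.6 217. ] ty yaw -6.8 tool z [-0.0304  0.026  -0.9992] y [ 0.9924 -0.1183 -0.0333] F [-0.9 -0.9  0.3] M [-0.07 -0.04 -0.05] open 1.001
[ 0.205 -0.015  1.939  0.033  1.243  0.313]
```

View pics/wrist12.png

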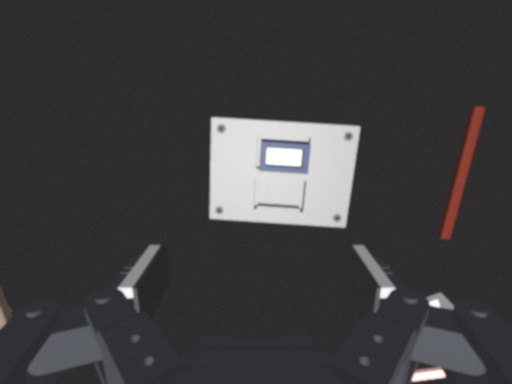

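View pics/top12.png

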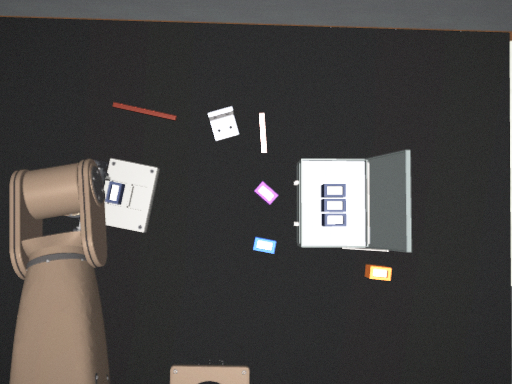

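```bash
python3 - <<'E'
from h import *
d=np.load("wrist12.npz"); p=dict(mtx=d["mtx"],world_from_camera=d["T"])
im=cv2.resize(d["px"][105:240,200:370],None,fx=4.4,fy=4.4,interpolation=cv2.INTER_CUBIC)
cv2.imwrite("pics/w12c.png",im)
px=read_camera("wrist")
m=silhouettes("holder",px)
for r in m[:2]: print(r["p"],fit([(px,r["mask"].astype(float))],[.505,.21,-.175],0,.16,.116,.03))
for r in mark_of("pocket",px)[:2]: print("pocket",r["p"],unproj(px,r["uv"],.03).round(4))
for r in silhouettes("tight_insert",px)[:2]: print(r["p"],r["uv"],fit([(px,r["mask"].astype(float))],[.502,.234,-.175],.03,.05,.03,.032))
E
```

```text
0.65 (array([ 0.50611057,  0.20879449, -0.17839486]), np.float64(2010.1176470588239))
pocket 0.8 [0.5076 0.2365 0.03  ]
pocket 0.34 [0.7004 0.1885 0.03  ]
0.78 [281.5, 152.3] (array([ 0.50990593,  0.23257723, -0.19619731]), np.float64(97.73725490196078))
```

View pics/w12c.png

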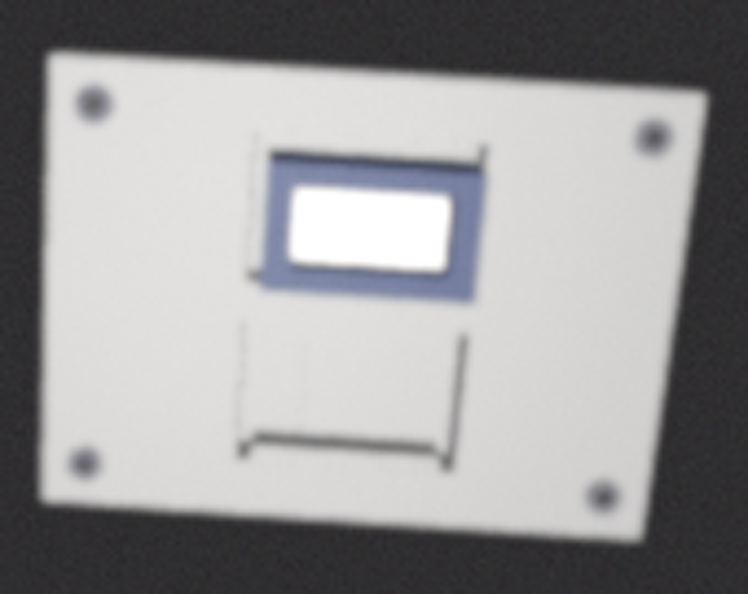

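```bash
python3 - <<'E'
from h import *
d=np.load("wrist12.npz"); p=dict(mtx=d["mtx"],world_from_camera=d["T"])
f=lambda u,v:(200+u/4.4-.4,105+v/4.4-.4)
for n,z,L in (("holder",.03,((47,53),(707,93),(643,541),(40,500))),("ins",.062,((270,158),(487,170),(475,300),(262,287)))):
    q=np.array([unproj(p,f(*l),z) for l in L])[:,:2]; e=np.roll(q,-1,0)-q
    print(n,q.mean(0).round(4),np.linalg.norm(e,axis=1).round(4),np.degrees(np.arctan2(e[:,1],e[:,0])).round(1))
E
```

```text
holder [0.5057 0.2095] [0.1617 0.1174 0.1624 0.1171] [-10.1 -99.8 169.8  79.9]
ins [0.5103 0.234 ] [0.0489 0.0298 0.0493 0.0296] [ -9.8 -99.3 170.   79.8]
```

Call:
{"api": "jog_arm", "payload": {
  "targets": "8 7 -15 -0.8 -0.9 -1.5 1;8 7 -25 -0.7 -0.8 -1.5 1;8 7 -25 0 0 0 1;0 0 -25 0 0 0 1;0 0 -20 0 0 0 1;0 0 0 0 0 0 1;0 0 0 0 0 0 1"
}}

```text
time: 13.5
eef_pos: [0.5154, 0.2263, 0.1112]
tcp_rot: [0.77, 0.638, 0.008, 0.005]
contact_force: [0.0, 0.3, 0.7]
opening: 0.999
```

```bash
python3 - <<'E'
from h import *
s,R=tool()
p=read_camera("wrist"); cv2.imwrite("pics/w13.png",p["pixels"]);np.savez("wrist13.npz",px=p["pixels"],mtx=p["mtx"],T=p["world_from_camera"])
E
```

```text
t 13.5 tcp [515.4 226.3 111.2] ty yaw -10.7 tool z [ 0.0181  0.0021 -0.9998] y [ 0.9825 -0.1856  0.0174] F [0.  0.3 0.7] M [-0.04  0.03  0.02] open 0.999
```

View pics/w13.png

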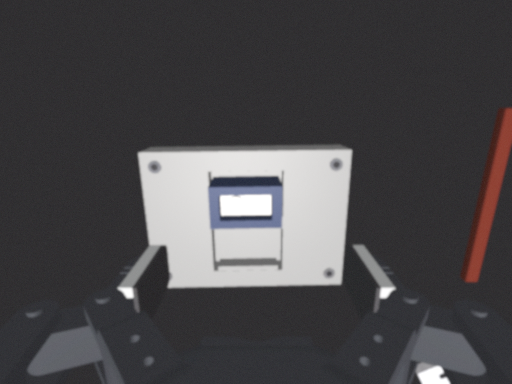

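```bash
python3 - <<'E'
from h import *
d=np.load("wrist13.npz"); p=dict(mtx=d["mtx"],world_from_camera=d["T"])
q=np.array([unproj(p,l,.062) for l in ((210.5,186),(282,185.5),(281.5,227),(211,227.5))])[:,:2]; e=np.roll(q,-1,0)-q
print(q.mean(0).round(4),np.linalg.norm(e,axis=1).round(4),np.degrees(np.arctan2(e[:,1],e[:,0])).round(1))
E
```

```text
[0.5107 0.2335] [0.0478 0.03   0.0491 0.0299] [ -10.6 -100.   169.3   77.5]
```

Call:
{"api": "jog_arm", "payload": {
  "targets": "-2.5 3.5 0 -0.1 0.5 0.5 1;-2.5 3.5 -10 0 0.5 0 1;0 0 -15 0 0 0 1;0 0 -15 0 0 0 1;0 0 -5 0 0 0 1;0 0 0 0 0 0 1;0 0 0 0 0 0 1"
}}

```text
time: 14.13
eef_pos: [0.5153, 0.2356, 0.0736]
tcp_rot: [0.767, 0.642, 0.007, 0.003]
contact_force: [0.3, 0.2, 0.6]
opening: 1.007
```

```bash
python3 - <<'E'
from h import *
s,R=tool()
E
```

```text
t 14.13 tcp [515.3 235.6  73.6] ty yaw -10.19 tool z [ 0.0144  0.0048 -0.9999] y [ 0.9841 -0.1768  0.0134] F [0.3 0.2 0.6] M [0.03 0.04 0.  ] open 1.007
```

Call:
{"api": "jog_arm", "payload": {
  "targets": "-4.5 -2 0 -0.3 0.8 0 1;0 0 0 0 0 0 1;0 0 0 0 0 0 1"
}}

```text
time: 14.38
eef_pos: [0.5117, 0.234, 0.076]
tcp_rot: [0.767, 0.642, 0.001, 0.001]
contact_force: [0.4, -0.3, 0.2]
opening: 1.002
```

```bash
python3 - <<'E'
from h import *
s,R=tool()
E
```

```text
t 14.38 tcp [511.7 234.   76. ] ty yaw -10.17 tool z [ 0.0025  0.     -1.    ] y [ 0.9843 -0.1765  0.0025] F [ 0.4 -0.3  0.2] M [ 0.02  0.05 -0.04] open 1.002
```

Call:
{"api": "jog_arm", "payload": {
  "targets": "-1 0 -8 0 0 0 1;-1 0 -10 0 0.2 0 1;-1 0 -10 0 0.2 0 1;-0.5 0 -8 0 0 0 1;0 0 -4 0 0 0 1;0 0 0 0 0 0 1;0 0 0 0 0 0 1"
}}

```text
time: 14.97
eef_pos: [0.5074, 0.2338, 0.0318]
tcp_rot: [0.767, 0.642, -0.002, -0.002]
contact_force: [0.1, -1.0, 0.0]
opening: 1.004
```

```bash
python3 - <<'E'
from h import *
s,R=tool()
p=read_camera("wrist"); cv2.imwrite("pics/w14.png",p["pixels"])
E
```

```text
t 14.97 tcp [507.4 233.8  31.8] ty yaw -10.18 tool z [-0.0054  0.     -1.    ] y [ 0.9842 -0.1768 -0.0053] F [ 0.1 -1.   0. ] M [-0.03 -0.    0.06] open 1.004
```

View pics/w14.png

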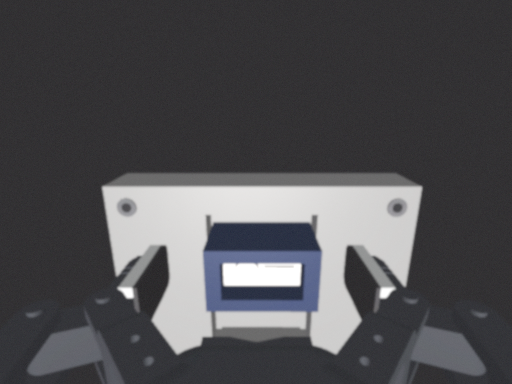

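Call:
{"api": "jog_arm", "payload": {
  "targets": "2.2 -0.6 2 0 -0.3 0 1;0 0 0 0 0 0 0.3;0 0 0 0 0 0 0.3",
  "force": 110
}}

```text
time: 15.27
eef_pos: [0.5103, 0.2333, 0.0346]
tcp_rot: [0.767, 0.642, 0.001, 0.0]
contact_force: [0.2, 0.6, -1.1]
opening: 0.75
```

```bash
python3 - <<'E'
from h import *
s,R=tool()
p=read_camera("wrist"); cv2.imwrite("pics/w15.png",p["pixels"])
E
```

```text
t 15.27 tcp [510.3 233.3  34.6] ty yaw -10.18 tool z [ 1.4e-03  3.0e-04 -1.0e+00] y [ 0.9843 -0.1767  0.0013] F [ 0.2  0.6 -1.1] M [-0.02  0.01  0.03] open 0.75
```

View pics/w15.png

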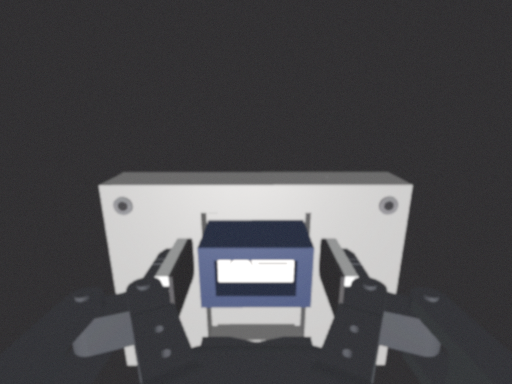

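Call:
{"api": "jog_arm", "payload": {
  "targets": "0 0 0 0 0 0 -0.4;0 0 0 0 0 0 -0.4;0 0 0 0 0 0 -0.4;0 0 0 0 0 0 -0.4",
  "force": 110
}}

```text
time: 15.65
eef_pos: [0.5101, 0.2335, 0.0356]
tcp_rot: [0.767, 0.642, 0.001, 0.0]
contact_force: [-0.5, 0.6, -0.2]
opening: 0.562
```

```bash
python3 - <<'E'
from h import *
s,R=tool()
E
```

```text
t 15.65 tcp [510.1 233.5  35.6] ty yaw -10.17 tool z [ 1.1e-03  4.0e-04 -1.0e+00] y [ 0.9843 -0.1766  0.001 ] F [-0.5  0.6 -0.2] M [-0.06  0.   -0.01] open 0.562
```

Call:
{"api": "jog_arm", "payload": {
  "targets": "0.9 -0.2 0 0.5 3 0 -0.4;0.9 -0.2 0 0.5 3 0 -0.4"
}}

```text
time: 15.82
eef_pos: [0.512, 0.2331, 0.0364]
tcp_rot: [0.765, 0.642, -0.033, -0.039]
contact_force: [-1.7, -1.1, 0.5]
opening: 0.562
```

```bash
cat >> h.py <<'E'
def rock():
    s,R=tool()
    ax=np.array([np.sin(np.radians(10.1)),np.cos(np.radians(10.1)),0])
    z=-R[:,2]; x=np.array([ax[1],-ax[0],0]); print("rock deg",round(np.degrees(np.arcsin(z@x)),2),"sideways",round(np.degrees(np.arcsin(z@ax)),2))
E
python3 - <<'E'
from h import *
rock()
E
```

```text
t 15.82 tcp [512.  233.1  36.4] ty yaw -10.06 tool z [-0.1014  0.0173 -0.9947] y [ 0.9794 -0.1737 -0.1028] F [-1.7 -1.1  0.5] M [-0.35 -0.43 -0.22] open 0.562
rock deg 5.9 sideways 0.04
```

Call:
{"api": "jog_arm", "payload": {
  "targets": "0 0 2 0 0.5 0 -0.4"
}}

```text
time: 15.9
eef_pos: [0.5121, 0.2329, 0.0367]
tcp_rot: [0.766, 0.641, -0.037, -0.043]
contact_force: [3.5, 2.3, -20.3]
opening: 0.561
```

```bash
python3 - <<'E'
from h import *
rock()
p=read_camera("wrist"); cv2.imwrite("pics/w16.png",p["pixels"])
E
```

```text
t 15.9 tcp [512.1 232.9  36.7] ty yaw -10.14 tool z [-0.1108  0.0181 -0.9937] y [ 0.9782 -0.1749 -0.1122] F [  3.5   2.3 -20.3] M [ 0.33 -1.54 -0.07] open 0.561
rock deg 6.44 sideways 0.09
```

View pics/w16.png

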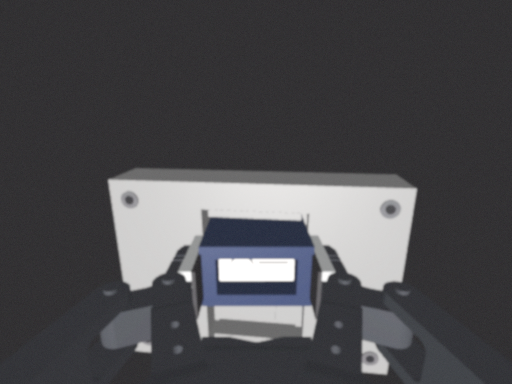

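Call:
{"api": "jog_arm", "payload": {
  "targets": "-1.2 0.2 0.5 -0.8 -4.3 0 -0.4;-1.2 0.2 0.5 -0.8 -4.3 0 -0.4;-1.2 0.2 0.5 -0.8 -4.3 0 -0.4"
}}

```text
time: 16.2
eef_pos: [0.5088, 0.2331, 0.0367]
tcp_rot: [0.766, 0.64, 0.038, 0.047]
contact_force: [2.5, -1.1, -3.7]
opening: 0.563
```

```bash
python3 - <<'E'
from h import *
rock()
E
```

```text
t 16.2 tcp [508.8 233.1  36.7] ty yaw -10.3 tool z [ 0.1182 -0.0246 -0.9927] y [ 0.9767 -0.1774  0.1207] F [ 2.5 -1.1 -3.7] M [0.06 0.34 0.16] open 0.563
rock deg -6.93 sideways 0.2
```

Call:
{"api": "jog_arm", "payload": {
  "targets": "0 0 2 0 0 0 -0.4"
}}

```text
time: 16.28
eef_pos: [0.5076, 0.2332, 0.037]
tcp_rot: [0.765, 0.641, 0.04, 0.049]
contact_force: [10.8, 2.7, -25.8]
opening: 0.563
```

```bash
python3 - <<'E'
from h import *
rock()
E
```

```text
t 16.28 tcp [507.6 233.2  37. ] ty yaw -10.12 tool z [ 0.1237 -0.0249 -0.992 ] y [ 0.9766 -0.1743  0.1262] F [ 10.8   2.7 -25.8] M [ 0.53 -1.26  0.35] open 0.563
rock deg -7.25 sideways 0.16
```

Call:
{"api": "jog_arm", "payload": {
  "targets": "1.2 -0.2 1.5 0.8 4.3 0 -0.4;1.2 -0.2 1.5 0.8 4.3 0 -0.4;1.2 -0.2 1.5 0.8 4.3 0 -0.4"
}}

```text
time: 16.53
eef_pos: [0.5095, 0.2329, 0.0379]
tcp_rot: [0.763, 0.644, -0.031, -0.037]
contact_force: [3.5, 0.7, -13.3]
opening: 0.565
```

```bash
python3 - <<'E'
from h import *
rock()
E
```

```text
t 16.53 tcp [509.5 232.9  37.9] ty yaw -9.68 tool z [-0.0948  0.0173 -0.9953] y [ 0.9812 -0.1673 -0.0963] F [  3.5   0.7 -13.3] M [-0.08 -1.36 -0.19] open 0.565
rock deg 5.53 sideways -0.02
```

Call:
{"api": "jog_arm", "payload": {
  "targets": "-1.2 0.2 1.5 -0.8 -4.3 0 -0.4;-1.2 0.2 1.5 -0.8 -4.3 0 -0.4;-1.2 0.2 1.5 -0.8 -4.3 0 -0.4"
}}

```text
time: 16.78
eef_pos: [0.5068, 0.2329, 0.0382]
tcp_rot: [0.765, 0.641, 0.041, 0.049]
contact_force: [6.6, 0.4, -14.0]
opening: 0.561
```

```bash
python3 - <<'E'
from h import *
rock()
p=read_camera("side"); cv2.imwrite("pics/s17.png",cv2.resize(p["pixels"][110:180,170:270],None,fx=7,fy=7,interpolation=cv2.INTER_CUBIC))
E
```

```text
t 16.78 tcp [506.8 232.9  38.2] ty yaw -10.01 tool z [ 0.1261 -0.023  -0.9918] y [ 0.9767 -0.1724  0.1282] F [  6.6   0.4 -14. ] M [ 0.4  -0.38  0.18] open 0.561
rock deg -7.36 sideways 0.03
```

View pics/s17.png

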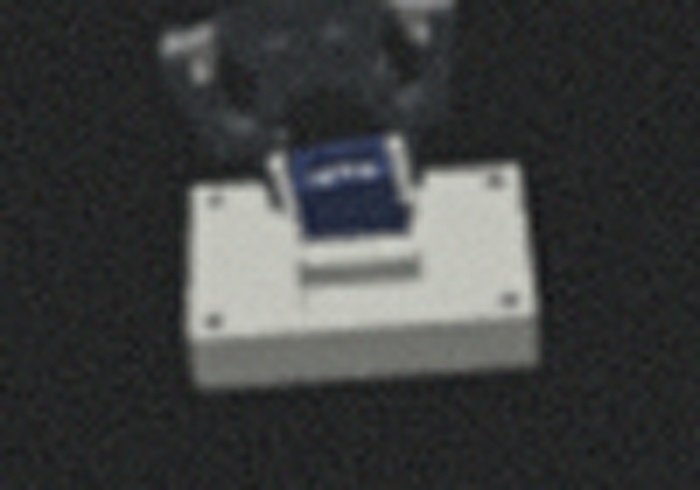

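Call:
{"api": "jog_arm", "payload": {
  "targets": "1.6 -0.2 2.5 0.8 4.4 0 -0.4;1.6 -0.2 2.5 0.8 4.4 0 -0.4;1.6 -0.2 2.5 0.8 4.4 0 -0.4"
}}

```text
time: 17.08
eef_pos: [0.5087, 0.2328, 0.0401]
tcp_rot: [0.762, 0.645, -0.029, -0.037]
contact_force: [4.1, 0.5, -16.4]
opening: 0.557
```

```bash
python3 - <<'E'
from h import *
rock()
E
```

```text
t 17.08 tcp [508.7 232.8  40.1] ty yaw -9.49 tool z [-0.0909  0.0187 -0.9957] y [ 0.9821 -0.1642 -0.0928] F [  4.1   0.5 -16.4] M [ 0.01 -1.58 -0.17] open 0.557
rock deg 5.32 sideways -0.14
```

Call:
{"api": "jog_arm", "payload": {
  "targets": "-1.2 0.2 2.5 -0.8 -4.3 0 -0.4;-1.2 0.2 2.5 -0.8 -4.3 0 -0.4;-1 0.2 2.5 -0.7 -4 0 -0.4"
}}

```text
time: 17.33
eef_pos: [0.5054, 0.233, 0.0408]
tcp_rot: [0.764, 0.642, 0.042, 0.047]
contact_force: [8.1, 1.7, -17.1]
opening: 0.566
```

```bash
python3 - <<'E'
from h import *
rock()
E
```

```text
t 17.33 tcp [505.4 233.   40.8] ty yaw -9.88 tool z [ 0.1244 -0.0187 -0.9921] y [ 0.9773 -0.1703  0.1258] F [  8.1   1.7 -17.1] M [ 0.38 -0.61  0.2 ] open 0.566
rock deg -7.22 sideways -0.19
```

Call:
{"api": "jog_arm", "payload": {
  "targets": "2.4 -0.3 2.5 0.9 4.6 -0.2 -0.4;2.4 -0.3 2.5 0.9 4.6 -0.2 -0.4;2 -0.3 2.5 0.9 4.6 0 -0.4"
}}

```text
time: 17.58
eef_pos: [0.5072, 0.2329, 0.0421]
tcp_rot: [0.763, 0.644, -0.033, -0.046]
contact_force: [3.8, 0.7, -16.1]
opening: 0.563
```

```bash
python3 - <<'E'
from h import *
rock()
E
```

```text
t 17.58 tcp [507.2 232.9  42.1] ty yaw -9.7 tool z [-0.1104  0.0277 -0.9935] y [ 0.9794 -0.1673 -0.1135] F [  3.8   0.7 -16.1] M [ 0.01 -1.58 -0.02] open 0.563
rock deg 6.52 sideways -0.45
```

Call:
{"api": "jog_arm", "payload": {
  "targets": "-0.6 0.2 2.5 -0.8 -4.2 0 -0.4;-0.6 0.2 2.5 -0.8 -4.2 0 -0.4;-0.6 0.2 2.5 -0.7 -4 0 -0.4"
}}

```text
time: 17.83
eef_pos: [0.5041, 0.2331, 0.0424]
tcp_rot: [0.765, 0.642, 0.034, 0.035]
contact_force: [7.0, 1.8, -15.2]
opening: 0.56
```

```bash
python3 - <<'E'
from h import *
rock()
p=read_camera("side"); cv2.imwrite("pics/s18.png",cv2.resize(p["pixels"][110:180,170:270],None,fx=7,fy=7,interpolation=cv2.INTER_CUBIC))
p=read_camera("wrist"); cv2.imwrite("pics/w18.png",p["pixels"])
E
```

```text
t 17.83 tcp [504.1 233.1  42.4] ty yaw -9.96 tool z [ 0.0972 -0.0107 -0.9952] y [ 0.9802 -0.1721  0.0976] F [  7.    1.8 -15.2] M [ 0.36 -0.46  0.29] open 0.56
rock deg -5.6 sideways -0.37
```

View pics/s18.png

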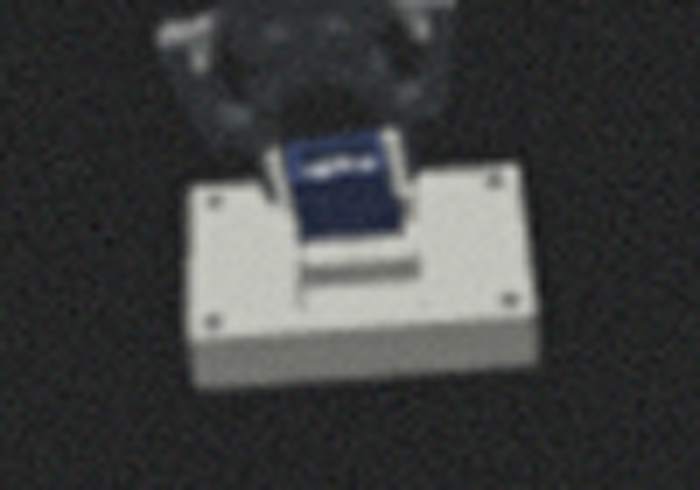

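View pics/w18.png

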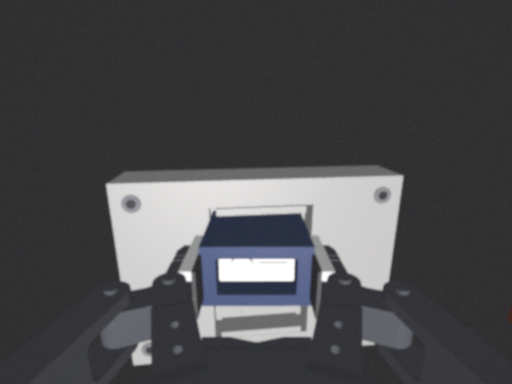

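Call:
{"api": "jog_arm", "payload": {
  "targets": "3.5 -0.6 2.5 0.8 4 0 -0.4;3.5 -0.6 2.5 0.8 4 0 -0.4;3.5 -0.6 2.5 0.8 4 0 -0.4"
}}

```text
time: 18.18
eef_pos: [0.5075, 0.2326, 0.044]
tcp_rot: [0.762, 0.645, -0.035, -0.05]
contact_force: [0.3, 2.1, -13.2]
opening: 0.565
```

```bash
python3 - <<'E'
from h import *
rock()
E
```

```text
t 18.18 tcp [507.5 232.6  44. ] ty yaw -9.51 tool z [-0.1174  0.032  -0.9926] y [ 0.979  -0.164  -0.1211] F [  0.3   2.1 -13.2] M [ 0.2  -0.89 -0.17] open 0.565
rock deg 6.96 sideways -0.63
```

Call:
{"api": "jog_arm", "payload": {
  "targets": "0.5 0 2.5 -0.8 -4.2 0 -0.4;0.5 0 2.5 -0.8 -4.2 0 -0.4;0.5 0 2.5 -0.7 -4.2 0 -0.4"
}}

```text
time: 18.43
eef_pos: [0.5046, 0.2329, 0.044]
tcp_rot: [0.765, 0.643, 0.031, 0.03]
contact_force: [3.3, 1.8, -12.1]
opening: 0.562
```

```bash
python3 - <<'E'
from h import *
rock()
E
```

```text
t 18.43 tcp [504.6 232.9  44. ] ty yaw -9.89 tool z [ 0.0853 -0.0054 -0.9963] y [ 0.9816 -0.1711  0.085 ] F [  3.3   1.8 -12.1] M [0.54 0.12 0.27] open 0.562
rock deg -4.87 sideways -0.55
```

Call:
{"api": "jog_arm", "payload": {
  "targets": "2.5 -0.4 2.5 0.5 4.2 -0.1 -0.4;2.5 -0.4 2.5 0.5 4.2 -0.1 -0.4;2 -0.4 2.5 0.6 3.5 0 -0.4"
}}

```text
time: 18.68
eef_pos: [0.5065, 0.2329, 0.0453]
tcp_rot: [0.763, 0.644, -0.037, -0.046]
contact_force: [4.1, 1.3, -14.9]
opening: 0.56
```

```bash
python3 - <<'E'
from h import *
rock()
E
```

```text
t 18.68 tcp [506.5 232.9  45.3] ty yaw -9.62 tool z [-0.1167  0.0225 -0.9929] y [ 0.9789 -0.166  -0.1188] F [  4.1   1.3 -14.9] M [ 0.15 -1.42 -0.  ] open 0.56
rock deg 6.82 sideways -0.09
```

Call:
{"api": "jog_arm", "payload": {
  "targets": "0.3 0 2.5 -0.8 -4.6 0 -0.4;0.3 0 2.5 -0.8 -4.6 0 -0.4;0.3 0 2.5 -0.8 -4.6 0 -0.4"
}}

```text
time: 18.93
eef_pos: [0.5028, 0.2333, 0.0452]
tcp_rot: [0.765, 0.642, 0.036, 0.042]
contact_force: [3.0, 2.3, -13.7]
opening: 0.562
```

```bash
python3 - <<'E'
from h import *
rock()
p=read_camera("side"); cv2.imwrite("pics/s19.png",cv2.resize(p["pixels"][110:180,170:270],None,fx=7,fy=7,interpolation=cv2.INTER_CUBIC))
E
```

```text
t 18.93 tcp [502.8 233.3  45.2] ty yaw -9.95 tool z [ 0.109  -0.017  -0.9939] y [ 0.9789 -0.1718  0.1103] F [  3.    2.3 -13.7] M [0.52 0.03 0.25] open 0.562
rock deg -6.33 sideways -0.14
```

View pics/s19.png

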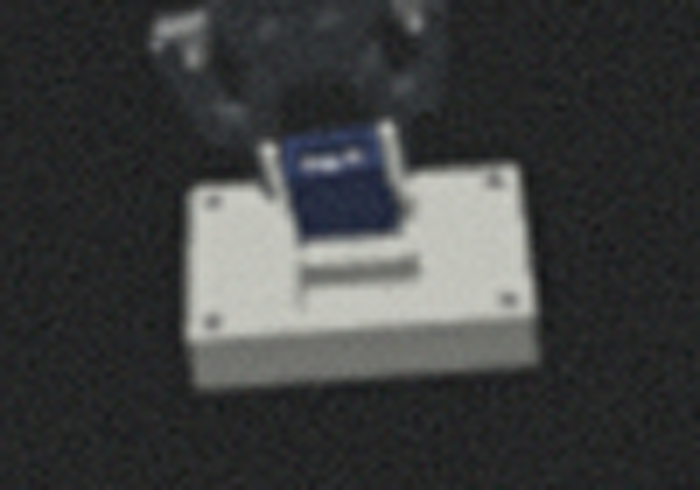

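Call:
{"api": "jog_arm", "payload": {
  "targets": "4 -0.7 2 0.7 4.2 0 -0.4;4 -0.7 2 0.7 4.2 -0.1 -0.4;4 -0.7 2 0.7 4.2 0 -0.4"
}}

```text
time: 19.23
eef_pos: [0.5069, 0.2329, 0.0468]
tcp_rot: [0.762, 0.645, -0.038, -0.045]
contact_force: [0.3, 1.5, -12.8]
opening: 0.559
```

```bash
python3 - <<'E'
from h import *
rock()
E
```

```text
t 19.23 tcp [506.9 232.9  46.8] ty yaw -9.48 tool z [-0.1158  0.0204 -0.9931] y [ 0.9795 -0.1636 -0.1176] F [  0.3   1.5 -12.8] M [ 0.22 -0.6  -0.12] open 0.559
rock deg 6.75 sideways 0.01
```

Call:
{"api": "jog_arm", "payload": {
  "targets": "1.5 -0.2 2.5 -0.8 -4.4 0 -0.4;1.5 -0.2 2.5 -0.8 -4.4 0 -0.4;1.5 -0.2 2.5 -0.8 -4.4 0 -0.4"
}}

```text
time: 19.48
eef_pos: [0.5046, 0.2329, 0.0466]
tcp_rot: [0.765, 0.643, 0.027, 0.034]
contact_force: [0.1, 3.7, -10.5]
opening: 0.558
```

```bash
python3 - <<'E'
from h import *
rock()
E
```

```text
t 19.48 tcp [504.6 232.9  46.6] ty yaw -9.94 tool z [ 0.0851 -0.0177 -0.9962] y [ 0.9813 -0.1719  0.0869] F [  0.1   3.7 -10.5] M [0.87 0.68 0.26] open 0.558
rock deg -4.98 sideways 0.15
```

Call:
{"api": "jog_arm", "payload": {
  "targets": "3.5 -0.6 2.5 0.7 4.2 -0.1 -0.4;3.5 -0.6 2.5 0.7 4.2 -0.1 -0.4;3 -0.6 2.5 0.6 3.5 0 -0.4"
}}

```text
time: 19.73
eef_pos: [0.5066, 0.2329, 0.0476]
tcp_rot: [0.762, 0.644, -0.043, -0.049]
contact_force: [1.3, 1.5, -13.5]
opening: 0.562
```

```bash
python3 - <<'E'
from h import *
rock()
E
```

```text
t 19.73 tcp [506.6 232.9  47.6] ty yaw -9.64 tool z [-0.1293  0.0187 -0.9914] y [ 0.9774 -0.166  -0.1306] F [  1.3   1.5 -13.5] M [ 0.31 -0.9  -0.01] open 0.562
rock deg 7.5 sideways 0.24
```

Call:
{"api": "jog_arm", "payload": {
  "targets": "1.2 -0.2 2.5 -0.8 -4.6 0 -0.4;1.2 -0.2 2.5 -0.8 -4.6 0 -0.4;1.2 -0.2 2.5 -0.8 -4.4 0 -0.4"
}}

```text
time: 19.98
eef_pos: [0.5042, 0.233, 0.0475]
tcp_rot: [0.766, 0.642, 0.026, 0.034]
contact_force: [0.9, 2.9, -12.6]
opening: 0.562
```

```bash
python3 - <<'E'
from h import *
rock()
p=read_camera("side"); cv2.imwrite("pics/s20.png",cv2.resize(p["pixels"][110:180,170:270],None,fx=7,fy=7,interpolation=cv2.INTER_CUBIC))
p=read_camera("wrist"); cv2.imwrite("pics/w20.png",p["pixels"])
E
```

```text
t 19.98 tcp [504.2 233.   47.5] ty yaw -10.03 tool z [ 0.0836 -0.0191 -0.9963] y [ 0.9811 -0.1735  0.0857] F [  0.9   2.9 -12.6] M [0.91 0.43 0.24] open 0.562
rock deg -4.91 sideways 0.24
```

View pics/s20.png

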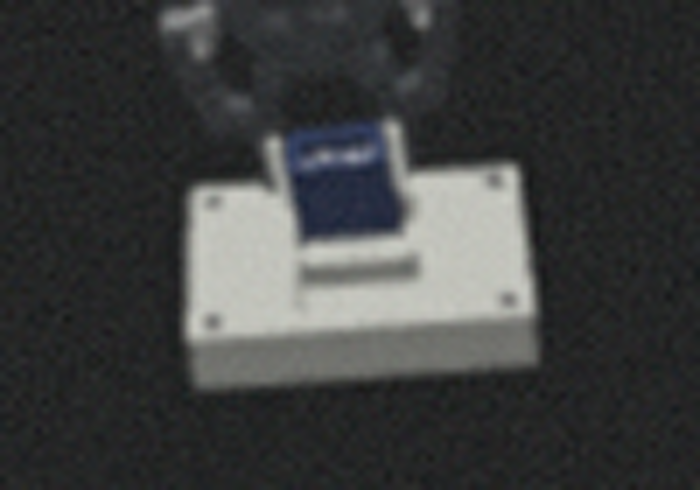

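View pics/w20.png

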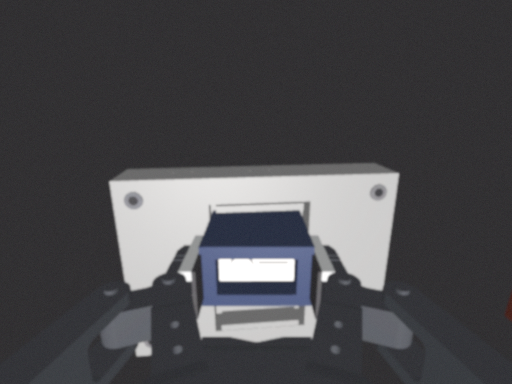

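Call:
{"api": "jog_arm", "payload": {
  "targets": "3.5 -0.6 3.5 0.6 4 -0.1 -0.4;3.5 -0.6 3.5 0.6 4 -0.1 -0.4;3 -0.6 3.5 0.6 3.5 0 -0.4"
}}

```text
time: 20.33
eef_pos: [0.5081, 0.2333, 0.0515]
tcp_rot: [0.763, 0.643, -0.044, -0.049]
contact_force: [2.0, 2.5, -14.7]
opening: 0.565
```

```bash
python3 - <<'E'
from h import *
rock()
E
```

```text
t 20.33 tcp [508.1 233.3  51.5] ty yaw -9.79 tool z [-0.1296  0.0184 -0.9914] y [ 0.977  -0.1686 -0.1309] F [  2.    2.5 -14.7] M [ 0.55 -0.61 -0.03] open 0.565
rock deg 7.52 sideways 0.26
```

Call:
{"api": "jog_arm", "payload": {
  "targets": "1.5 -0.2 3.5 -0.8 -4.6 0 -0.4;1.5 -0.2 3.5 -0.8 -4.6 0 -0.4;1.5 -0.2 3.5 -0.8 -4.4 0 -0.4"
}}

```text
time: 20.58
eef_pos: [0.5172, 0.2303, 0.06]
tcp_rot: [0.765, 0.642, 0.031, 0.042]
contact_force: [-0.6, -0.6, -5.4]
opening: 0.564
```

```bash
python3 - <<'E'
from h import *
rock()
E
```

```text
t 20.58 tcp [517.2 230.3  60. ] ty yaw -10.02 tool z [ 0.1014 -0.0247 -0.9945] y [ 0.9794 -0.173   0.1042] F [-0.6 -0.6 -5.4] M [-0.02  0.17 -0.02] open 0.564
rock deg -5.98 sideways 0.37
```

Call:
{"api": "jog_arm", "payload": {
  "targets": "0 0 0 0.5 3 0 -0.4;0 0 0 0.5 2.9 0 -0.4;0 0 0 0 0 0 -0.4;0 0 0 0 0 0 -0.4"
}}

```text
time: 20.92
eef_pos: [0.513, 0.2289, 0.06]
tcp_rot: [0.765, 0.644, -0.01, -0.002]
contact_force: [-0.1, -0.2, -4.9]
opening: 0.564
```

```bash
python3 - <<'E'
from h import *
rock()
E
```

```text
t 20.92 tcp [513.  228.9  60. ] ty yaw -9.84 tool z [-0.0176 -0.0096 -0.9998] y [ 0.9852 -0.1708 -0.0157] F [-0.1 -0.2 -4.9] M [ 0.04 -0.06  0.01] open 0.564
rock deg 0.9 sideways 0.72
```

Call:
{"api": "jog_arm", "payload": {
  "targets": "-2.5 3.5 0 0.5 -0.9 -0.2 -0.4;0 0 0 0 0 0 -0.4;0 0 0 0 0 0 -0.4"
}}

```text
time: 21.17
eef_pos: [0.5104, 0.2321, 0.0602]
tcp_rot: [0.766, 0.642, -0.001, -0.0]
contact_force: [0.0, -0.9, -4.8]
opening: 0.564
```

```bash
python3 - <<'E'
from h import *
rock()
p=read_camera("side"); cv2.imwrite("pics/s21.png",cv2.resize(p["pixels"][110:180,170:270],None,fx=7,fy=7,interpolation=cv2.INTER_CUBIC))
p=read_camera("wrist"); cv2.imwrite("pics/w21.png",p["pixels"])
p=read_camera("top"); cv2.imwrite("pics/t21.png",p["pixels"])
for r in silhouettes("holder",p)[:1]: print(r["uv"])
E
```

```text
t 21.17 tcp [510.4 232.1  60.2] ty yaw -10.07 tool z [-1.1e-03 -8.0e-04 -1.0e+00] y [ 0.9846 -0.1749 -0.001 ] F [ 0.  -0.9 -4.8] M [-0.01  0.02 -0.02] open 0.564
rock deg 0.06 sideways 0.05
[135.5, 200.8]
```

View pics/s21.png

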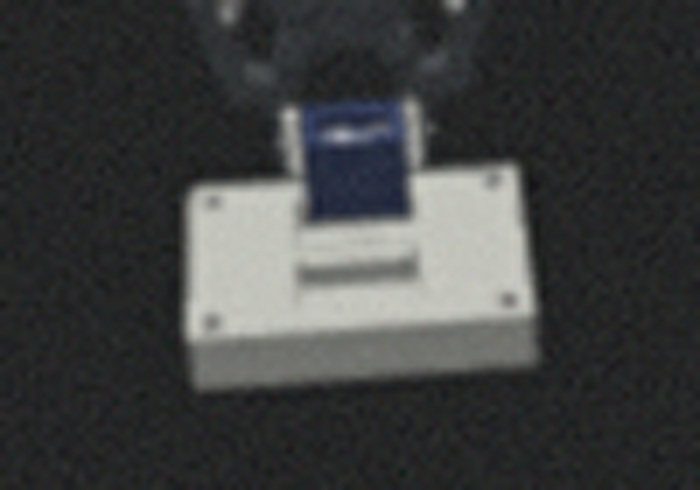

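View pics/w21.png

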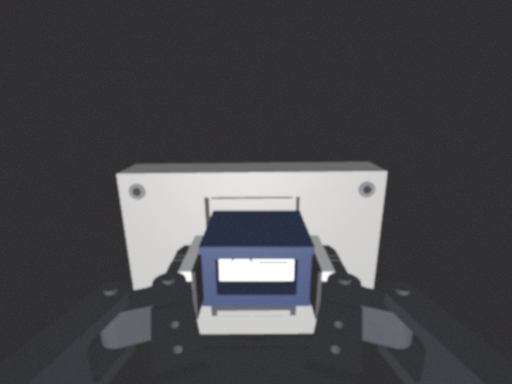

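View pics/t21.png

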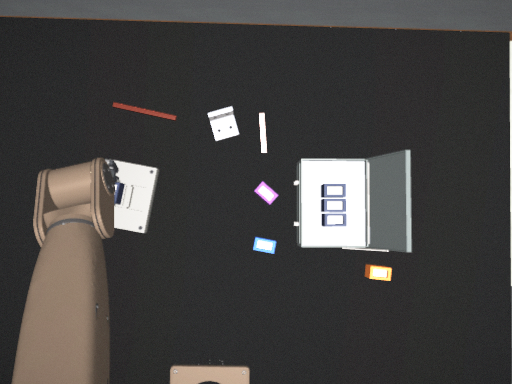

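```bash
python3 - <<'E'
from h import *
p=read_camera("side"); s,R=tool()
for z in (.030,.0356,.0406,.0456):
    q=proj(p,boxpts(.5105,.2325,z,np.radians(-10.1),.05,.03,.046))[:2]; print(z,((q-[170,110]+.5)*7).round(0).tolist())
E
```

```text
t 21.42 tcp [510.6 232.2  60.2] ty yaw -10.08 tool z [-1.3e-03 -7.0e-04 -1.0e+00] y [ 0.9846 -0.175  -0.0012] F [-0.7  0.2 -5. ] M [ 0.02 -0.02 -0.01] open 0.562
0.03 [[309.0, 241.0], [413.0, 234.0]]
0.0356 [[308.0, 232.0], [413.0, 225.0]]
0.0406 [[307.0, 224.0], [412.0, 217.0]]
0.0456 [[306.0, 215.0], [411.0, 208.0]]
```

```bash
python3 - <<'E'
from h import *
print(sign_off())
E
```

```text
the job is handed in; nothing more can be done
None
```

Both parts are done and the job was handed in at about 21.5 s of the 61 s allowed.

**Loose insert:** I stood it in the tray on b's -y side and let go. The last wrist view gave centre spacings of 33.2 mm (new to b) and 32.6 mm (b to a). That is about the same gap as theirs, and it is in line to within about 1 mm. The top view at the end still showed the three standing in a row.

**Stuck insert:** I gripped it by its two ends at 110 N and rocked it 5 to 7.5° each way, about nine cycles, easing it up until it came free. The upward pull was at most about 26 N in the readings I took, and usually 12 to 17 N. The holder weighs about 39 N and looked unmoved in the side view.

**At hand-in:**
- **Level:** the tool was within 0.1° of level, and the force on the wrist was about 5 N, the weight of the insert.
- **Height:** the insert's underside was 10.6 mm above the holder by the arm's own position and about 12 mm by the side camera. That is within the camera's calibration error.
- **Other things:** the bystanders and look-alikes look unmoved in the last top view.

While I was easing it up, the insert drifted a few millimetres towards the -x end of its pocket, with side forces up to 11 N. I steered it back before it came free.

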